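Pack the cobbler's repair crate

TASK

Pack the repair crate: nest the loose tack pot fully down inside the pot that already stands in the crate, make room, and stand the long sanding block on its end in the crate, between or beside the nested pots and the jar. In the end the pots, the jar and the block must all stand upright on the crate's floor; leave the hammer, the polish tin and the thread spool where they are.

Things in the scene. Friction and masses are not known exactly. Their poses are not given: they have to be found in the camera images.
- crate: Open plywood crate, fixed to the bench: outside 192 x 84 x 53 mm high, walls and floor 8 mm, inside 176 x 68 x 45 mm. Origin: centre of its underside; x along its long side, z up. Pot_in and jar stand loose in a row along x; no gap takes the block until they are slid aside. At the two ends they leave about 53 mm between them.
- pot_in: Heavy-bottomed steel tack pot standing in the crate, round and tapered: outer radius 22 mm at the bottom, 33 mm at the rim, 66 mm high, wall 3.5 mm, its inner floor 30 mm above its underside; 0.16 to 0.3 kg. Origin at the centre of its underside, z up. Against an end wall its side meets the wall's top edge, 30 mm off its axis.
- pot_loose: The same kind of pot (same sizes and frame), standing upright on the bench, empty. Nested fully, it stands on the inner floor of pot_in: its origin 30 mm above that of pot_in, about 1.5 mm of play all round, its upper 30 mm sticking out above the other's rim.
- jar: Closed straight-sided round amber jar with a dark lid of the same radius, standing in the crate: radius 30 mm, 85 mm high, 0.3 to 0.55 kg. Origin at the centre of its underside, z up. Jar and pots tip if pushed at the top; gripped by the top and lifted a little they move upright.
- block: Beech sanding block with a cork sole, lying on its cork face on the bench: 120 mm long (its x), 60 mm wide (its y), 46 mm thick (its z). Origin at the centre of the cork face; 0.18 to 0.36 kg. It is to stand on either end in the crate, its 60 mm width across the crate.
- block_center (a point): The centre of the sanding block (23 mm above the cork face, 60 mm from either end). In the packed crate it is 68 mm above the crate's origin.
- hammer: Hammer lying on the bench beyond the work, along its x; bystander, leave alone.
- polish_tin: Flat round polish tin, radius 40 mm, 28 mm high, beyond the work; bystander. Origin at the centre of its underside.
- spool: Standing wooden thread spool, radius 25 mm, 54 mm high; bystander. Origin at the centre of its underside.
Things that resemble listed ones, but are neither listed nor needed, are in the scene too. What is shaped like the pot_in but red is not meant. What is shaped like the block but purple or yellow is not meant.

How it is judged:
At the end, for the whole second after the job is handed in: All at rest: pot_loose on pot_in's inner floor (axes within 5 mm, 25-35 mm up, within 0.1 rad of upright); pot_in and jar on the crate's floor (within 4 mm and 0.08 rad of upright); block on end inside the walls, on the floor (centre height within 4 mm, within 0.1 rad of upright) (z of pot_loose in the frame of pot_in between 0.025 and 0.035 m and horizontal distance between pot_loose and pot_in below 0.005 m and angle between pot_loose's own z axis and vertical below 0.1 rad and z of pot_in in the frame of crate between 0.004 and 0.012 m and angle between each of pot_in, jar's own z axis and vertical below 0.08 rad and x of pot_in in the frame of crate between -0.07 and 0.07 m and y of pot_in in the frame of crate between -0.02 and 0.02 m and z of jar in the frame of crate between 0.004 and 0.012 m and x of jar in the frame of crate between -0.07 and 0.07 m and y of jar in the frame of crate between -0.02 and 0.02 m and z of block_center in the frame of crate between 0.064 and 0.072 m and angle between the x axis of block and the z axis of crate, either way round below 0.1 rad and x of block_center in the frame of crate between -0.075 and 0.075 m and y of block_center in the frame of crate between -0.02 and 0.02 m and linear speed of each of pot_loose, pot_in, jar, block below 0.02 m/s); the robot touches nothing.
It fails at once if a bystander (hammer, polish tin or spool) is moved more than 20 mm (distance of any of hammer, polish_tin, spool from where it was at the start of the episode above 0.02 m).
It also fails if it takes over 72 s, if anything falls off the work surface, if the arm or the gripper's body presses on something with over 40 N, if the wrist force passes 120 N, or if a joint passes its speed limit or range.

ROBOT

A 6-joint arm with a two-finger parallel gripper is mounted at the origin on the work surface. World frame = base frame: x ahead of the robot, y to its left, z up, the work surface at z = 0. Lengths are in m, angles in rad, forces in N, time in s.
With the tool pointing down it reaches from about 0.25 to 0.8 m from the base axis. Payload 3.9 kg.
Tool frame: the origin (TCP) lies at the very end of the fingers, on their centre line; the grasp point (between the pads) lies 19 mm behind it (ctrl.pinch_z is the distance from the TCP to the grasp point, in m); z points along the fingers, y is the direction in which the jaws open and shut (so a half turn about z gives the same grasp; the last joint's range is limited). The gripper opens to 85 mm and grips with 20 to 120 N. Pads are 22 mm wide; open, the fingers measure 114 mm over their backs; the gripper's body (76 mm by 85 mm) begins 54 mm behind the grasp point. The pads swing forward as they close: fully open they stand 13 mm farther back than shut.
Start: joints at [1.139, 0.26, -0.138, 1.173, 0, 1.571], TCP at [0.22, 0.477, 0.231] pointing down, gripper open.
Joint ranges: [-2.78, 2.78], [-0.83, 1.72], [-1.28, 1.37], [-1.9, 2.12], [-1.57, 1.48], [-3.14, 3.14]. Speed limits (rad/s): [2.57, 2.57, 3.14, 3.14, 3.14, 3.14].

INTERFACE

Orientations are given as a unit quaternion [x, y, z, w].
In Python, from station import ctrl gives the robot as it stands. The module is installed in compiled form; this text tells all that it offers.
- The arm moves only by the tool arm_command, never from a script. Its arguments are lists of equal length, an entry for each row: "delta_pos": the shift along the tool's x, y, z in cm, a list of three; "rot": the turn, a rotation vector about the tool's x, y, z in degrees, a list of three; "claw": the closure, from 0 (fully open) to 1 (shut). A call has 1 to 5 rows; each row is the pose to reach, as a shift and turn from the pose commanded when the call began, along the tool's axes at that moment; what a row does not reach only later rows make up. A row lasts 1/10 s, in which the tool goes at most 50 mm and 8.59 degrees, less where a joint would pass 70% of its speed; a pose out of reach is approached as far as the arm can. A call with a gripper value outside its range is refused whole. The fingers move at their own pace and stop on an object; "newtons" is the grip in N (left out, the last holds). Time passes only in rows, so rows that repeat a pose let the fingers close. It gives the time, the measured TCP pose, the force and the opening at its end, in the units of the state.
- ctrl.read_state(): the state, without advancing time (a new reading comes with each control period).
- ctrl.camera(name): name is "scene" or "top" or "wrist"; returns a dict with "color" (384x512x3 uint8, red, green, blue), "range_z" (384x512 float32, m along the optical axis (not along the pixel's ray), 0 where there is no reading), "camera_matrix" (3x3 intrinsics, pixels), "T" (4x4, takes a point from camera to world coordinates); the wrist camera has in their place "T_tool_cam" (4x4, takes a point from camera to tool coordinates, whose origin is the TCP and whose axes are the flange's). Camera axes: x right, y up, looking along -z (the intrinsics and any distortion apply to the point x, -y, -z); pixel columns grow to the right and rows downward; lengths in m; the calibration is good to about 2 mm. A picture is of the moment at which its call begins: read the wrist's pose just before it.
- ctrl.finish_job(): hands the job in, once; it reports no verdict.
The state is a dict: "clock": time; "joint_pos": joint angles; "joint_velocities": joint speeds; "tau": joint torques, N m; "tool_pos": TCP position; "orientation": TCP orientation; "ft_force": force on the tool from outside, world axes, zero at the start; "moment": the same for the moment, N m; "opening": opening from 0.0 (shut) to 1.0 (fully open).
Only numpy, scipy, OpenCV 4.12 (cv2) and the standard library are available. Lean on these libraries where they do the work, as an engineer would, in place of code of your own. Each camera call takes 0.05 s, during which the arm holds its last target.

## Working session

There is one attempt and no reset: what is moved stays moved. The work goes in short steps, Python scripts to look and compute and a tool call to move; the robot and the scene stay as the last step left them, time stands still between calls to the robot, and variables do not carry over. Pictures are saved under pics/ and viewed, and the job is handed in when it is done.

Besides the shell and the picture viewer there is one more tool, called after "Emit:" as name(argument=value, ...), one argument or row to a line, values as JSON. arm_command: Moves the arm, as the interface text tells. Its arguments: {"type":"object","properties":{"delta_pos":{"type":"array"},"rot":{"type":"array"},"claw":{"type":"array"},"newtons":{"type":"number"}},"required":["delta_pos","rot","claw"]}

```bash
mkdir -p pics; ls
cat > h.py <<'E'
import numpy as np, cv2
from station import ctrl
from scipy.spatial.transform import Rotation as R
def cloud(c,T=None):
    d=c['range_z'];K=c['camera_matrix'];T=c['T'] if T is None else T
    v,u=np.mgrid[:d.shape[0],:d.shape[1]]
    P=np.stack([(u-K[0,2])/K[0,0]*d,-(v-K[1,2])/K[1,1]*d,-d,np.ones_like(d)],-1)
    W=P@T.T
    W=W[...,:3]; W[d==0]=np.nan
    return W
def save(c,n): cv2.imwrite('pics/'+n,c['color'][...,::-1])
def tool(s):
    T=np.eye(4);T[:3,:3]=R.from_quat(s['orientation']).as_matrix();T[:3,3]=s['tool_pos'];return T
E
python3 - <<'E'
from h import *
s=ctrl.read_state();print(s)
for n in('scene','top'):
    c=ctrl.camera(n);save(c,n+'0.png');np.savez('/tmp/'+n+'0.npz',**c)
    print(n,c['camera_matrix'],c['T'])
E
```

```text
pics
{'clock': 0.0, 'joint_pos': array([ 1.13898746e+00,  2.60651818e-01, -1.39398486e-01,  1.17267135e+00,
       -4.42900733e-06,  1.57080931e+00]), 'joint_velocities': array([ 0.00059994,  0.00110837,  0.00075226, -0.0014817 , -0.000479  ,
        0.00020814]), 'tau': array([ 1.23363367e-03, -4.05679500e+01,  2.53921688e+01,  1.86767959e-02,
        2.35187881e-04,  3.69670246e-06]), 'tool_pos': array([0.21943512, 0.47618872, 0.23047064]), 'orientation': array([ 2.14237192e-01,  9.76781193e-01, -9.40787983e-04, -2.04062874e-04]), 'ft_force': array([-0.21438938,  0.42651911,  0.2630933 ]), 'moment': array([-0.01677757, -0.01189507,  0.02984064]), 'opening': 1.001670443749326}
scene [[423.97361233   0.         249.2647686 ]
 [  0.         423.97361233 188.37244773]
 [  0.           0.           1.        ]] [[-0.310138   -0.78056371  0.54271053  1.17291256]
 [ 0.95059387 -0.26279505  0.16525753  0.14391271]
 [ 0.01362761  0.56714994  0.82350181  0.93964167]
 [ 0.          0.          0.          1.        ]]
top [[350.71886681   0.         258.50886811]
 [  0.         350.71886681 186.223112  ]
 [  0.           0.           1.        ]] [[ 0.00367838  0.99849514 -0.05471684  0.5048431 ]
 [-0.99997161  0.00403261  0.00636498 -0.03973763]
 [ 0.00657605  0.05469187  0.99848162  1.16814793]
 [ 0.          0.          0.          1.        ]]
```

View pics/scene0.png

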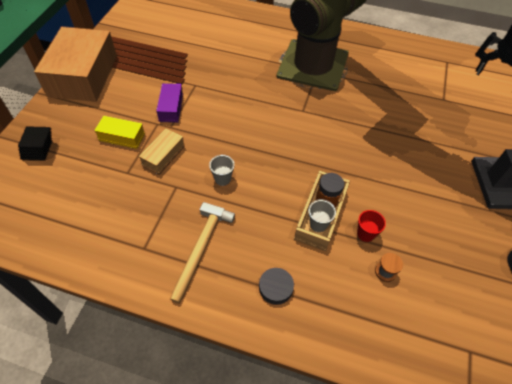

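View pics/top0.png

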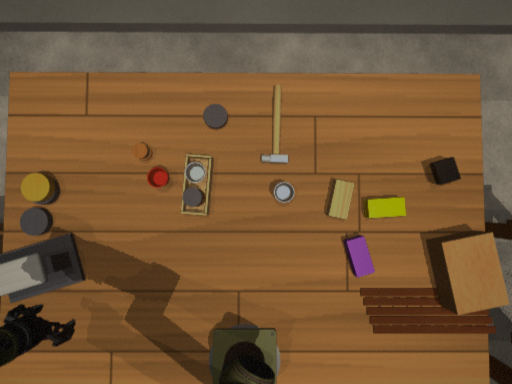

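The top view shows the crate around (197,184) with pot_in at (196,173) and the jar at (194,197). The loose pot is at (284,191) and the beech block at (341,199). The red pot (158,177) and the purple and yellow blocks are decoys.

Run:
```python
from h import *
for n in('top','scene'):
    c=dict(np.load(f'/tmp/{n}0.npz'));W=cloud(c)
    print(n)
    def seg(cx,cy,r,zlo,zhi):
        m=(np.hypot(W[...,0]-cx,W[...,1]-cy)<r)&(W[...,2]>zlo)&(W[...,2]<zhi)
        P=W[m][:,:2].astype(np.float32)
        if len(P)<5: return len(P)
        cc,rr=cv2.minEnclosingCircle(P); return len(P),np.round(cc,4),round(float(rr),4),np.round(cv2.minAreaRect(P)[0],4),np.round(cv2.minAreaRect(P)[1],4),round(cv2.minAreaRect(P)[2],2),W[m][:,2].mean().round(4)
    if n=='top':
        for p in[(196,173),(194,197),(284,191),(341,199),(186,184),(158,177),(215,116)]:print(p,W[p[1],p[0]].round(4))
    print('block',seg(*W0[0],.075,.03,.06) if n=='scene' else seg(*W[199,341,:2],.075,.03,.06))
    if n=='top': W0=[W[199,341,:2],W[191,284,:2],W[173,196,:2],W[197,194,:2],W[184,197,:2]]
    print('loose rim',seg(*W0[1],.05,.058,.075))
    print('in rim',seg(*W0[2],.045,.068,.078))
    print('jar top',seg(*W0[3],.045,.085,.105))
    print('crate rim',seg(*W0[4],.13,.046,.058))
    print('crate all',seg(*W0[4],.10,.03,.12))
```

```text
top
(196, 173) [0.6089 0.1554 0.0363]
(194, 197) [0.5299 0.1508 0.0928]
(284, 191) [ 0.552  -0.1298  0.0306]
(341, 199) [ 0.5264 -0.3115  0.0452]
(186, 184) [0.5732 0.1875 0.0347]
(158, 177) [0.596  0.2802 0.0282]
(215, 116) [0.7986 0.0972 0.0259]
block (724, array([ 0.526 , -0.3112]), 0.0654, array([ 0.5261, -0.3115]), array([0.0606, 0.1197]), 77.59, np.float64(0.0451))
loose rim (90, array([ 0.5471, -0.1265]), 0.0325, array([ 0.5474, -0.1272]), array([0.0625, 0.0626]), 45.17, np.float64(0.0641))
in rim (83, array([0.6081, 0.1534]), 0.0329, array([0.6087, 0.1524]), array([0.0626, 0.0636]), 88.2, np.float64(0.0724))
jar top (299, array([0.5297, 0.1587]), 0.0302, array([0.53  , 0.1589]), array([0.0552, 0.0595]), 0.22, np.float64(0.0924))
crate rim (452, array([0.5725, 0.1741]), 0.1129, array([0.5748, 0.1979]), array([0.1743, 0.1921]), 85.79, np.float64(0.0519))
crate all (1167, array([0.5747, 0.1563]), 0.0998, array([0.5738, 0.1825]), array([0.1436, 0.1918]), 85.79, np.float64(0.0613))
scene
block (870, array([ 0.5273, -0.3082]), 0.0655, array([ 0.5261, -0.3091]), array([0.0652, 0.1216]), 77.01, np.float64(0.0434))
loose rim (138, array([ 0.5466, -0.1238]), 0.0336, array([ 0.5466, -0.1227]), array([0.0645, 0.0629]), 23.14, np.float64(0.0629))
in rim (136, array([0.6087, 0.1556]), 0.0334, array([0.6084, 0.1561]), array([0.0638, 0.0635]), 18.67, np.float64(0.0719))
jar top (401, array([0.5311, 0.161 ]), 0.0307, array([0.5313, 0.161 ]), array([0.0582, 0.0587]), 18.18, np.float64(0.091))
crate rim (814, array([0.5746, 0.1757]), 0.1125, array([0.5757, 0.1998]), array([0.1719, 0.1936]), 85.57, np.float64(0.0513))
crate all (2010, array([0.575 , 0.1566]), 0.1, array([0.5763, 0.1849]), array([0.1423, 0.1912]), 85.57, np.float64(0.0601))
```

```bash
cat >> h.py <<'E'
def plan(pos,yaw=None,Rt=None):
    """target pos; yaw = world angle(deg) of tool y, pointing down"""
    s=ctrl.read_state();T=tool(s)
    if Rt is None:
        a=np.radians(yaw);y=np.array([np.cos(a),np.sin(a),0]);z=np.array([0,0,-1.]);Rt=np.stack([np.cross(y,z),y,z],1)
    d=T[:3,:3].T@(np.array(pos)-T[:3,3])*100
    r=R.from_matrix(T[:3,:3].T@Rt).as_rotvec(degrees=True)
    print('at',T[:3,3].round(4),'delta cm',d.round(2),'rot deg',r.round(2),'t',round(s['clock'],2),'j',np.round(s['joint_pos'],2),'op',round(s['opening'],3),'F',np.round(s['ft_force'],1))
E
python3 - <<'E'
from h import *
for n in('top','scene'):
    c=dict(np.load(f'/tmp/{n}0.npz'));W=cloud(c)
    m=(abs(W[...,0]-.575)<.12)&(abs(W[...,1]-.157)<.065)&(W[...,2]>.044)&(W[...,2]<.06)
    r=cv2.minAreaRect(W[m][:,:2].astype(np.float32));print(n,r)
plan((.575,.157,.25),85.8)
E
```

```text
top ((0.5714852213859558, 0.15340378880500793), (0.08516684174537659, 0.19205841422080994), 85.78617858886719)
scene ((0.5723544359207153, 0.15586265921592712), (0.08388974517583847, 0.1936182826757431), 85.6407470703125)
at [0.2195 0.4762 0.2305] delta cm [-45.65 -14.11  -1.92] rot deg [-1.000e-01 -2.000e-02 -2.054e+01] t 0.1 j [ 1.14  0.26 -0.14  1.17  0.    1.57] op 0.996 F [-0.3  0.4  0.6]
```

Emit:
arm_command(
  delta_pos=[
    [-23,-7,-2],
    [-23,-7,-2],
    [-23,-7,-2],
    [-23,-7,-2],
    [-23,-7,-2],
  ],
  rot=[
    [0,0,-20.5],
    [0,0,-20.5],
    [0,0,-20.5],
    [0,0,-20.5],
    [0,0,-20.5],
  ],
  claw=[0,0,0,0,0],
)

```text
clock: 0.6
tool_pos: [0.3992, 0.3163, 0.251]
orientation: [0.037, 0.999, -0.0, -0.0]
ft_force: [0.7, 0.7, -0.5]
opening: 0.999
```

Run:
```python
from h import *
plan((.59,.155,.25),85.8)
```

```text
at [0.3992 0.3163 0.251 ] delta cm [-20.21 -14.69   0.1 ] rot deg [-0.02 -0.03 -0.01] t 0.6 j [ 0.67  0.23 -0.13  1.21  0.    0.74] op 0.999 F [ 0.7  0.7 -0.5]
```

Emit:
arm_command(
  delta_pos=[
    [-20.2,-14.7,0],
    [-20.2,-14.7,0],
    [-20.2,-14.7,0],
    [-20.2,-14.7,0],
    [-20.2,-14.7,0],
  ],
  rot=[
    [0,0,0],
    [0,0,0],
    [0,0,0],
    [0,0,0],
    [0,0,0],
  ],
  claw=[0,0,0,0,0],
)

```text
clock: 1.1
tool_pos: [0.59, 0.1546, 0.2507]
orientation: [0.037, 0.999, 0.0, -0.0]
ft_force: [1.4, 0.7, -0.1]
opening: 0.999
```

Emit:
arm_command(
  delta_pos=[
    [0,0,0],
    [0,0,0],
    [0,0,0],
  ],
  rot=[
    [0,0,0],
    [0,0,0],
    [0,0,0],
  ],
  claw=[0,0,0],
)

```text
clock: 1.4
tool_pos: [0.5879, 0.1567, 0.2508]
orientation: [0.037, 0.999, -0.0, -0.001]
ft_force: [0.6, -0.0, 0.1]
opening: 1.0
```

```bash
cat >> h.py <<'E'
def wrist(name):
    s=ctrl.read_state();c=ctrl.camera('wrist');save(c,name)
    return c,cloud(c,tool(s)@c['T_tool_cam'])
def circ(P):
    """robust least-squares circle via scipy"""
    from scipy.optimize import least_squares
    cc,rr=cv2.minEnclosingCircle(P.astype(np.float32))
    f=lambda q:np.hypot(P[:,0]-q[0],P[:,1]-q[1])-q[2]
    q=least_squares(f,[*cc,rr],loss='soft_l1',f_scale=.001).x
    return q.round(4),len(P),np.round(cc,4),round(rr,4)
E
python3 - <<'E'
from h import *
c,W=wrist('w1.png');np.save('/tmp/w1.npy',W)
print(c['T_tool_cam'].round(3))
plan((.59,.155,.25),85.8)
m=(abs(W[...,0]-.575)<.12)&(abs(W[...,1]-.157)<.06)&(W[...,2]>.046)&(W[...,2]<.058)
print(cv2.minAreaRect(W[m][:,:2].astype(np.float32)))
for nm,x,y,lo,hi in(('in',.608,.154,.066,.08),('jar',.53,.159,.085,.105)):
    m=(np.hypot(W[...,0]-x,W[...,1]-y)<.045)&(W[...,2]>lo)&(W[...,2]<hi)
    print(nm,circ(W[m]),W[m][:,2].mean())
E
```

```text
[[-0.002  0.952  0.305  0.077]
 [ 1.     0.002  0.001 -0.001]
 [ 0.     0.305 -0.952 -0.142]
 [ 0.     0.     0.     1.   ]]
at [0.5878 0.1571 0.251 ] delta cm [-0.24 -0.2   0.1 ] rot deg [-0.   -0.06  0.04] t 1.45 j [0.26 0.4  0.12 1.29 0.   0.33] op 1.001 F [-0.2  0.2  0.6]
((0.5704635381698608, 0.15393824875354767), (0.08425251394510269, 0.19033153355121613), 85.61615753173828)Traceback (most recent call last):
  File "<stdin>", line 9, in <module>
  File "h.py", line 28, in circ
    cc,rr=cv2.minEnclosingCircle(P.astype(np.float32))
          ~~~~~~~~~~~~~~~~~~~~~~^^^^^^^^^^^^^^^^^^^^^^
cv2.error: OpenCV(4.12.0) /io/opencv/modules/imgproc/src/shapedescr.cpp:201: error: (-215:Assertion failed) count >= 0 && (depth == CV_32F || depth == CV_32S) in function 'minEnclosingCircle'
```

View pics/w1.png

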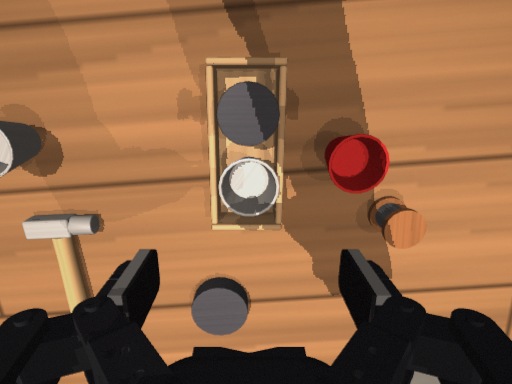

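```bash
cat >> h.py <<'E'
def circ(P):
    from scipy.optimize import least_squares
    P=np.ascontiguousarray(P[:,:2],dtype=np.float32)
    cc,rr=cv2.minEnclosingCircle(P)
    f=lambda q:np.hypot(P[:,0]-q[0],P[:,1]-q[1])-q[2]
    q=least_squares(f,[*cc,rr],loss='soft_l1',f_scale=.001).x
    return q.round(4),len(P),np.round(cc,4),round(rr,4)
C0=np.array([.5715,.1547]);CA=np.radians(-4.3)   # crate centre, direction of s (away from robot)
def incrate(p):
    d=np.array(p[:2])-C0;e=np.array([np.cos(CA),np.sin(CA)]);return np.array([d@e,d@[-e[1],e[0]]]).round(4)
def fromcrate(s,t):
    e=np.array([np.cos(CA),np.sin(CA)]);return C0+s*e+t*np.array([-e[1],e[0]])
E
python3 - <<'E'
from h import *
W=np.load('/tmp/w1.npy')
for nm,x,y,lo,hi in(('in',.608,.154,.066,.08),('jar',.53,.159,.085,.105)):
    m=(np.hypot(W[...,0]-x,W[...,1]-y)<.045)&(W[...,2]>lo)&(W[...,2]<hi)
    q=circ(W[m]);print(nm,q,W[m][:,2].mean(),incrate(q[2]))
m=(abs(W[...,0]-.575)<.12)&(abs(W[...,1]-.157)<.06)&(W[...,2]>.046)&(W[...,2]<.058)
P=W[m];s=np.array([incrate(p) for p in P]);print(s.min(0),s.max(0),P[:,2].mean())
E
```

```text
in (array([0.6068, 0.1539, 0.0302]), 801, array([0.6077, 0.1535]), 0.0332) 0.0721303863162242 [0.0362 0.0015]
jar (array([0.5295, 0.1592, 0.0209]), 3195, array([0.5299, 0.1591]), 0.03) 0.09236530151301414 [-0.0418  0.0013]
[-0.0961 -0.043 ] [0.0942 0.0413] 0.051793094383960785
```

Run:
```python
from h import *
plan((.6077,.1535,.10),85.75)
```

```text
at [0.5878 0.1571 0.251 ] delta cm [-2.03 -0.22 15.1 ] rot deg [-0.   -0.06  0.09] t 1.45 j [0.26 0.4  0.12 1.29 0.   0.33] op 1.001 F [-0.2  0.2  0.6]
```

Emit:
arm_command(
  delta_pos=[
    [-2.0,-0.2,5],
    [-2.0,-0.2,10],
    [-2.0,-0.2,15],
    [-2.0,-0.2,15],
    [-2.0,-0.2,15],
  ],
  rot=[
    [0,0,0],
    [0,0,0],
    [0,0,0],
    [0,0,0],
    [0,0,0],
  ],
  claw=[0,0,0,0,0],
)

```text
clock: 1.95
tool_pos: [0.607, 0.1536, 0.101]
orientation: [0.036, 0.999, -0.0, -0.001]
ft_force: [0.3, -0.3, -0.1]
opening: 1.001
```

Run:
```python
from h import *
plan((.6077,.1535,.051),85.75)
```

```text
at [0.607  0.1536 0.101 ] delta cm [-0.08 -0.01  5.  ] rot deg [-0.05 -0.16  0.11] t 1.95 j [ 0.25  0.51 -0.1   0.96  0.    0.32] op 1.001 F [ 0.3 -0.3 -0.1]
```

Emit:
arm_command(
  delta_pos=[
    [0,0,3],
    [0,0,5],
    [0,0,5],
    [0,0,5],
    [0,0,5],
  ],
  rot=[
    [0,0,0],
    [0,0,0],
    [0,0,0],
    [0,0,0],
    [0,0,0],
  ],
  claw=[0,0,0,1,1],
  newtons=40,
)

```text
clock: 2.45
tool_pos: [0.6116, 0.154, 0.0554]
orientation: [0.037, 0.999, 0.001, 0.003]
ft_force: [-1.8, -0.5, 6.9]
opening: 0.747
```

Emit:
arm_command(
  delta_pos=[
    [0,0,0],
    [0,0,0],
    [0,0,0],
    [0,0,0],
  ],
  rot=[
    [0,0,0],
    [0,0,0],
    [0,0,0],
    [0,0,0],
  ],
  claw=[1,1,1,1],
)

```text
clock: 2.85
tool_pos: [0.6113, 0.1539, 0.0554]
orientation: [0.037, 0.999, 0.001, 0.003]
ft_force: [-1.4, 0.8, 6.8]
opening: 0.744
```

Run:
```python
from h import *
c,W=wrist('w2.png');np.save('/tmp/w2.npy',W)
plan((.6077,.1535,.051),85.75)
```

```text
at [0.6114 0.1539 0.0554] delta cm [ 0.37 -0.07  0.44] rot deg [0.15 0.36 0.03] t 2.9 j [ 0.25  0.55 -0.16  0.85  0.    0.32] op 0.742 F [-0.7  0.4  6.6]
```

View pics/w2.png

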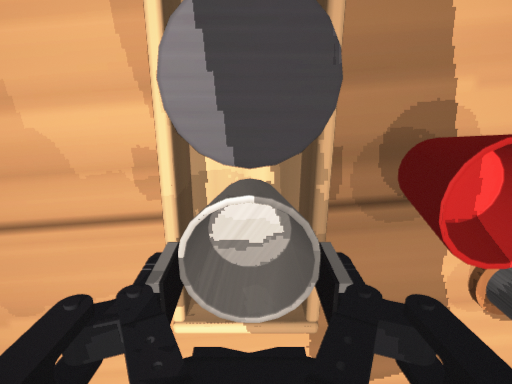

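Emit:
arm_command(
  delta_pos=[
    [0,0,-0.5],
    [0,0,-1.2],
    [0,0,-1.2],
    [0,0,-1.2],
  ],
  rot=[
    [0,0,0],
    [0,0,0],
    [0,0,0],
    [0,0,0],
  ],
  claw=[1,1,1,1],
)

```text
clock: 3.3
tool_pos: [0.609, 0.1528, 0.0636]
orientation: [0.037, 0.999, 0.0, 0.0]
ft_force: [-0.7, -0.7, -2.8]
opening: 0.742
```

Run:
```python
from h import *
c,W=wrist('w3.png');np.save('/tmp/w3.npy',W)
plan((.6077,.1535,.060),85.75)
m=(np.hypot(W[...,0]-.61,W[...,1]-.154)<.045)&(W[...,2]>.066)&(W[...,2]<.095)
P=W[m];print(np.percentile(P[:,2],[1,25,50,75,99]).round(4));print(circ(P[P[:,2]>np.percentile(P[:,2],50)-.003]))
```

```text
at [0.6087 0.1528 0.0632] delta cm [0.1  0.07 0.32] rot deg [-0.   -0.01  0.01] t 3.35 j [ 0.25  0.54 -0.15  0.88 -0.    0.32] op 0.738 F [-0.1  0.3 -2.3]
[0.0664 0.0744 0.0804 0.082  0.0944]
(array([0.6044, 0.1524, 0.0312]), 5662, array([0.6032, 0.1541]), 0.0441)
```

View pics/w3.png

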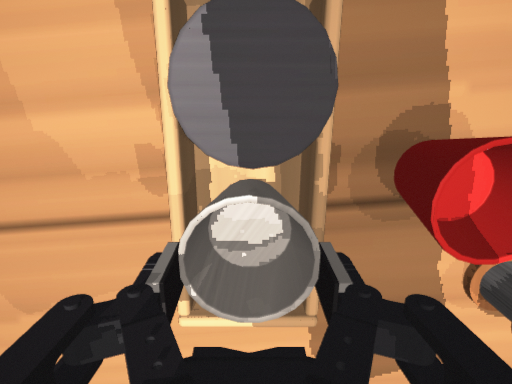

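Emit:
arm_command(
  delta_pos=[
    [-1.1,0,0],
    [-2.2,0,0],
    [-2.2,0,0],
    [-2.2,0,0.3],
    [-2.2,0,0.6],
  ],
  rot=[
    [0,0,0],
    [0,0,0],
    [0,0,0],
    [0,0,0],
    [0,0,0],
  ],
  claw=[1,1,1,1,1],
)

```text
clock: 3.85
tool_pos: [0.6301, 0.1511, 0.0566]
orientation: [0.037, 0.999, -0.0, -0.001]
ft_force: [-0.6, 0.0, -3.4]
opening: 0.739
```

Run:
```python
from h import *
c,W=wrist('w4.png');np.save('/tmp/w4.npy',W)
plan((.6077,.1535,.060),85.75)
m=(np.hypot(W[...,0]-.627,W[...,1]-.152)<.040)&(W[...,2]>.068)&(W[...,2]<.085)
P=W[m];h=np.percentile(P[:,2],60);print(h);print(circ(P[P[:,2]>h-.004]))
```

```text
at [0.6296 0.151  0.056 ] delta cm [ 2.2   0.09 -0.4 ] rot deg [-0.03 -0.12  0.01] t 3.9 j [ 0.24  0.58 -0.1   0.89  0.    0.31] op 0.74 F [ 0.4 -0.6 -3. ]
0.07459231992209403
(array([0.6255, 0.1505, 0.0309]), 4975, array([0.6219, 0.1526]), 0.0397)
```

View pics/w4.png

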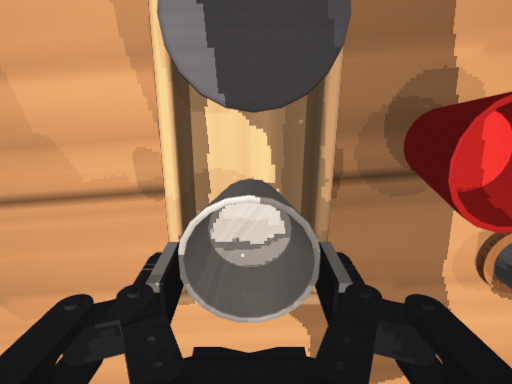

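Emit:
arm_command(
  delta_pos=[
    [-0.2,0,0.1],
    [-0.2,0,0.3],
    [-0.2,0,0.3],
    [-0.2,0,0.3],
  ],
  rot=[
    [0,0,0],
    [0,0,0],
    [0,0,0],
    [0,0,0],
  ],
  claw=[1,1,1,1],
)

```text
clock: 4.3
tool_pos: [0.6329, 0.151, 0.0555]
orientation: [0.037, 0.999, -0.0, 0.001]
ft_force: [-2.2, -1.4, 5.1]
opening: 0.744
```

Seated (force turned upward). Open slowly and rise.

Emit:
arm_command(
  delta_pos=[
    [0,0,-0.3],
    [0,0,-0.3],
    [0,0,-0.3],
    [0,0,-3],
    [0,0,-8],
  ],
  rot=[
    [0,0,0],
    [0,0,0],
    [0,0,0],
    [0,0,0],
    [0,0,0],
  ],
  claw=[0,0,0,0,0],
)

```text
clock: 4.8
tool_pos: [0.6293, 0.1503, 0.1304]
orientation: [0.037, 0.999, -0.001, -0.005]
ft_force: [0.9, 1.2, -1.0]
opening: 1.004
```

Emit:
arm_command(
  delta_pos=[
    [0,0,-5],
    [0,0,-10],
    [0,0,-10],
    [0,0,-10],
  ],
  rot=[
    [0,0,0],
    [0,0,0],
    [0,0,0],
    [0,0,0],
  ],
  claw=[0,0,0,0],
)

```text
clock: 5.2
tool_pos: [0.6339, 0.1514, 0.236]
orientation: [0.037, 0.999, 0.001, 0.002]
ft_force: [-1.5, -1.0, -1.4]
opening: 0.999
```

```bash
cat >> h.py <<'E'
def rim(W,x,y,lo,hi,rad=.045):
    m=(np.hypot(W[...,0]-x,W[...,1]-y)<rad)&(W[...,2]>lo)&(W[...,2]<hi)
    q=circ(W[m]);print('rim z',W[m][:,2].mean().round(4),q,'crate',incrate(q[2]));return q[2]
def crate(W):
    m=(abs(W[...,0]-.575)<.12)&(abs(W[...,1]-.157)<.06)&(W[...,2]>.046)&(W[...,2]<.058)
    s=np.array([incrate(p) for p in W[m]]);print('crate extents',s.min(0),s.max(0))
E
python3 - <<'E'
from h import *
c,W=wrist('w5.png');np.save('/tmp/w5.npy',W)
crate(W);rim(W,.627,.151,.066,.08);rim(W,.53,.159,.085,.105)
plan((.528,.159,.14),85.75)
E
```

```text
crate extents [-0.0955 -0.0429] [0.0953 0.0415]
rim z 0.0721 (array([0.6284, 0.151 , 0.0302]), 906, array([0.6289, 0.151 ]), 0.0327) crate [0.0575 0.0006]
rim z 0.0923 (array([0.5299, 0.1592, 0.0208]), 4135, array([0.5299, 0.1593]), 0.0299) crate [-0.0418  0.0015]
at [0.6326 0.1511 0.2339] delta cm [1.05e+01 1.00e-02 9.38e+00] rot deg [0.01 0.01 0.01] t 5.25 j [0.23 0.48 0.21 1.3  0.   0.31] op 1.004 F [ 0.7  0.4 -0.3]
```

View pics/w5.png

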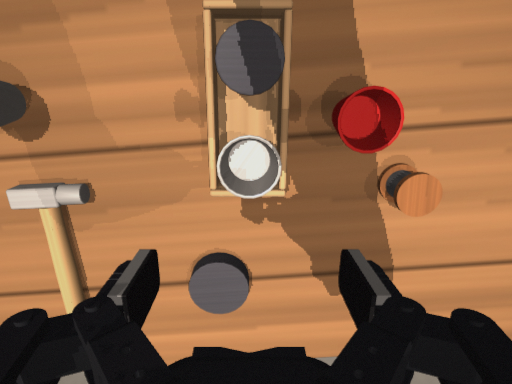

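The pot stands at s=+57 mm, at the far end wall at (249,166). Next is the jar at (249,57).

Emit:
arm_command(
  delta_pos=[
    [5,0,3],
    [10.3,0,6],
    [10.3,0,9],
    [10.3,0,9],
    [10.3,0,9],
  ],
  rot=[
    [0,0,0],
    [0,0,0],
    [0,0,0],
    [0,0,0],
    [0,0,0],
  ],
  claw=[0,0,0,0,0],
)

```text
clock: 5.75
tool_pos: [0.5281, 0.1581, 0.1422]
orientation: [0.037, 0.999, -0.001, -0.002]
ft_force: [1.1, -0.4, 0.4]
opening: 1.0
```

Run:
```python
from h import *
plan((.5299,.1592,.066),85.75)
```

```text
at [0.5281 0.1581 0.1422] delta cm [-0.2   0.13  7.62] rot deg [-0.11 -0.26  0.03] t 5.75 j [ 0.29  0.36 -0.23  0.98 -0.    0.36] op 1.0 F [ 1.1 -0.4  0.4]
```

Emit:
arm_command(
  delta_pos=[
    [-0.1,0.1,4],
    [-0.1,0.1,7.6],
    [-0.1,0.1,7.6],
    [-0.1,0.1,7.6],
    [-0.1,0.1,7.6],
  ],
  rot=[
    [0,0,0],
    [0,0,0],
    [0,0,0],
    [0,0,0],
    [0,0,0],
  ],
  claw=[0,0,0,0.3,1],
  newtons=50,
)

```text
clock: 6.25
tool_pos: [0.534, 0.1601, 0.0706]
orientation: [0.037, 0.999, 0.001, 0.002]
ft_force: [-0.8, -0.4, 20.6]
opening: 0.695
```

Emit:
arm_command(
  delta_pos=[
    [0,0,0],
    [0,0,0],
    [0,0,0],
    [0,0,-0.6],
    [0,0,-0.8],
  ],
  rot=[
    [0,0,0],
    [0,0,0],
    [0,0,0],
    [0,0,0],
    [0,0,0],
  ],
  claw=[1,1,1,1,1],
)

```text
clock: 6.75
tool_pos: [0.531, 0.1597, 0.077]
orientation: [0.037, 0.999, 0.0, 0.0]
ft_force: [0.1, 0.5, -3.0]
opening: 0.683
```

Emit:
arm_command(
  delta_pos=[
    [0,0,0],
    [0,0,0],
  ],
  rot=[
    [0,0,0],
    [0,0,0],
  ],
  claw=[1,1],
)

```text
clock: 6.95
tool_pos: [0.5305, 0.1596, 0.0759]
orientation: [0.037, 0.999, -0.0, -0.0]
ft_force: [0.5, -0.6, -4.7]
opening: 0.684
```

Run:
```python
from h import *
c,W=wrist('w6.png');np.save('/tmp/w6.npy',W)
plan((.5299,.1592,.066),85.75)
rim(W,.53,.159,.092,.11,.035)
```

```text
at [0.5305 0.1595 0.0758] delta cm [ 0.06 -0.04  0.98] rot deg [-0.02 -0.06  0.02] t 7.0 j [ 0.29  0.42 -0.33  0.82  0.    0.37] op 0.683 F [-0.2 -1.  -2.9]
rim z 0.0977 (array([0.5247, 0.1592, 0.022 ]), 13958, array([0.5254, 0.1593]), 0.0341) crate [-0.0463  0.0011]
```

View pics/w6.png

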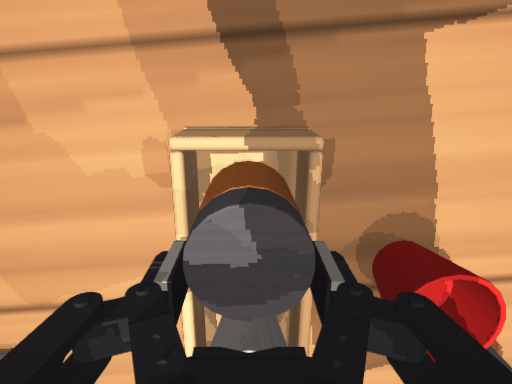

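Emit:
arm_command(
  delta_pos=[
    [0.6,0,0],
    [1.1,0,0],
    [1.1,0,0],
    [1.1,0,0.3],
    [1.1,0,0.5],
  ],
  rot=[
    [0,0,0],
    [0,0,0],
    [0,0,0],
    [0,0,0],
    [0,0,0],
  ],
  claw=[1,1,1,1,1],
)

```text
clock: 7.5
tool_pos: [0.5201, 0.1605, 0.071]
orientation: [0.037, 0.999, 0.0, 0.0]
ft_force: [-3.1, -1.7, 13.5]
opening: 0.683
```

Emit:
arm_command(
  delta_pos=[
    [0,0,0],
    [0,0,0.2],
    [0,0,0.2],
  ],
  rot=[
    [0,0,0],
    [0,0,0],
    [0,0,0],
  ],
  claw=[1,1,1],
)

```text
clock: 7.8
tool_pos: [0.5203, 0.1604, 0.0711]
orientation: [0.037, 0.999, 0.0, 0.001]
ft_force: [-3.5, -1.4, 11.6]
opening: 0.684
```

Run:
```python
from h import *
c,W=wrist('w7.png');np.save('/tmp/w7.npy',W)
plan((.5299,.1592,.066),85.75)
for r in(.033,.04):
  try:rim(W,.515,.159,.088,.11,r)
  except Exception as e:print(e)
```

```text
at [0.5203 0.1604 0.0711] delta cm [-0.97 -0.05  0.51] rot deg [0.03 0.06 0.  ] t 7.85 j [ 0.3   0.41 -0.36  0.8   0.    0.37] op 0.678 F [-4.5 -1.8 11.2]
rim z 0.0934 (array([0.5146, 0.1595, 0.0222]), 14153, array([0.5151, 0.159 ]), 0.0331) crate [-0.0566  0.0001]
rim z 0.0937 (array([0.5147, 0.1597, 0.0228]), 14896, array([0.5135, 0.1591]), 0.04) crate [-0.0582  0.    ]
```

View pics/w7.png

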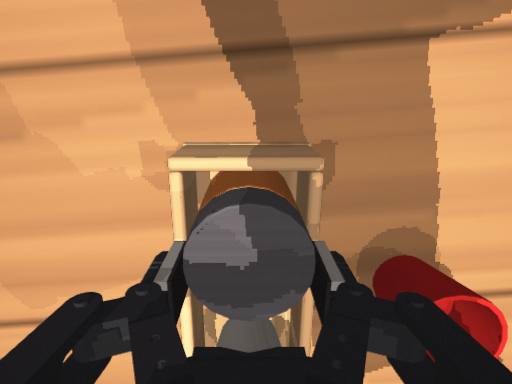

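Seated near the end wall. Release, rise and look.

Emit:
arm_command(
  delta_pos=[
    [0,0,-0.3],
    [0,0,-0.3],
    [0,0,-0.3],
    [0,0,-4],
    [0,0,-9],
  ],
  rot=[
    [0,0,0],
    [0,0,0],
    [0,0,0],
    [0,0,0],
    [0,0,0],
  ],
  claw=[0,0,0,0,0],
)

```text
clock: 8.35
tool_pos: [0.5175, 0.1597, 0.1572]
orientation: [0.037, 0.999, -0.001, -0.003]
ft_force: [1.9, 0.6, -0.1]
opening: 0.999
```

Emit:
arm_command(
  delta_pos=[
    [-3,0,-5],
    [-6,0,-8],
    [-6,0,-8],
    [-6,0,-8],
  ],
  rot=[
    [0,0,0],
    [0,0,0],
    [0,0,0],
    [0,0,0],
  ],
  claw=[0,0,0,0],
)

```text
clock: 8.75
tool_pos: [0.5812, 0.1561, 0.2397]
orientation: [0.037, 0.999, 0.0, 0.001]
ft_force: [-0.1, 0.6, -0.0]
opening: 1.001
```

Run:
```python
from h import *
c,W=wrist('w8.png');np.save('/tmp/w8.npy',W)
crate(W);rim(W,.627,.151,.066,.08);rim(W,.515,.159,.085,.105)
plan((.5471,-.125,.24),85.75)
```

```text
crate extents [-0.0964 -0.0429] [0.0949 0.0413]
rim z 0.072 (array([0.628 , 0.1509, 0.0303]), 835, array([0.6291, 0.1509]), 0.033) crate [0.0577 0.0005]
rim z 0.0924 (array([0.5157, 0.1592, 0.0209]), 3534, array([0.516 , 0.1592]), 0.03) crate [-0.0557  0.0003]
at [0.5793 0.1558 0.2382] delta cm [  1.13 -28.24  -0.17] rot deg [-0.03 -0.1  -0.  ] t 8.8 j [0.26 0.39 0.07 1.25 0.   0.34] op 1.0 F [-0.3  0.5 -0.7]
```

View pics/w8.png

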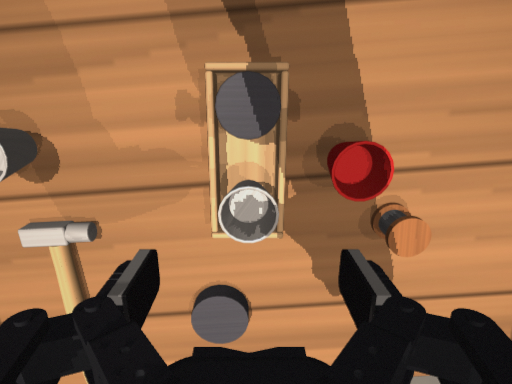

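Emit:
arm_command(
  delta_pos=[
    [1,-5,0],
    [1,-10,0],
    [1,-15,0],
    [1,-20,0],
    [1,-25,0],
  ],
  rot=[
    [0,0,0],
    [0,0,0],
    [0,0,0],
    [0,0,0],
    [0,0,0],
  ],
  claw=[0,0,0,0,0],
)

```text
clock: 9.3
tool_pos: [0.5485, -0.0926, 0.237]
orientation: [0.037, 0.999, 0.0, -0.002]
ft_force: [0.8, 0.9, -0.3]
opening: 1.002
```

Emit:
arm_command(
  delta_pos=[
    [0,-3.2,4],
    [0,-3.2,6],
    [0,-3.2,6],
    [0,-3.2,6],
  ],
  rot=[
    [0,0,0],
    [0,0,0],
    [0,0,0],
    [0,0,0],
  ],
  claw=[0,0,0,0],
)

```text
clock: 9.7
tool_pos: [0.5473, -0.1227, 0.178]
orientation: [0.037, 0.999, 0.0, -0.002]
ft_force: [0.2, -0.0, 0.7]
opening: 0.999
```

Run:
```python
from h import *
c,W=wrist('w9.png');np.save('/tmp/w9.npy',W)
q=rim(W,.547,-.125,.058,.072)
plan((*q,.045),85.75)
```

```text
rim z 0.064 (array([ 0.5457, -0.1256,  0.0302]), 1271, array([ 0.5464, -0.1258]), 0.0328) crate [-0.004  -0.2816]
at [ 0.5485 -0.1227  0.1792] delta cm [ 0.17 -0.33 13.42] rot deg [ 0.02 -0.07  0.07] t 9.75 j [-0.22  0.35 -0.15  1.08  0.   -0.15] op 1.0 F [ 0.3 -0.4  1.6]
```

View pics/w9.png

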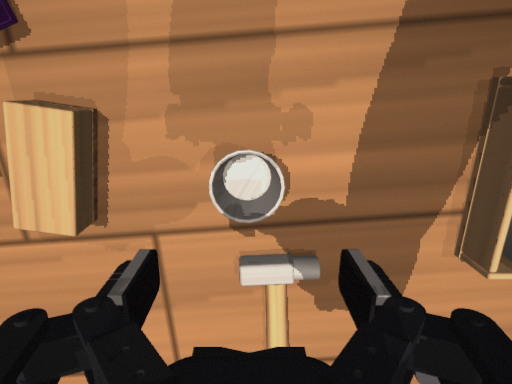

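Emit:
arm_command(
  delta_pos=[
    [0.1,-0.3,5],
    [0.1,-0.3,10],
    [0.1,-0.3,13.3],
    [0.1,-0.3,13.3],
    [0.1,-0.3,13.3],
  ],
  rot=[
    [0,0,0],
    [0,0,0],
    [0,0,0],
    [0,0,0],
    [0,0,0],
  ],
  claw=[0,0,0,0,0],
)

```text
clock: 10.25
tool_pos: [0.5488, -0.1258, 0.0474]
orientation: [0.036, 0.999, -0.0, 0.0]
ft_force: [0.8, -0.0, 1.4]
opening: 1.001
```

Emit:
arm_command(
  delta_pos=[
    [0,0,0],
    [0,0,0],
    [0,0,0],
    [0,0,0],
    [0,0,0],
  ],
  rot=[
    [0,0,0],
    [0,0,0],
    [0,0,0],
    [0,0,0],
    [0,0,0],
  ],
  claw=[0.2,1,1,1,1],
  newtons=50,
)

```text
clock: 10.75
tool_pos: [0.551, -0.1265, 0.0502]
orientation: [0.037, 0.999, -0.0, 0.004]
ft_force: [-0.9, 1.4, 9.3]
opening: 0.736
```

Emit:
arm_command(
  delta_pos=[
    [0,0,-2],
    [0,0,-6],
    [0,0,-10],
    [0,0,-12],
    [0,0,-12],
  ],
  rot=[
    [0,0,0],
    [0,0,0],
    [0,0,0],
    [0,0,0],
    [0,0,0],
  ],
  claw=[1,1,1,1,1],
)

```text
clock: 11.25
tool_pos: [0.5513, -0.1272, 0.1715]
orientation: [0.037, 0.999, -0.001, 0.005]
ft_force: [0.3, 0.1, -2.7]
opening: 0.735
```

Run:
```python
from h import *
c,W=wrist('w10.png');np.save('/tmp/w10.npy',W)
plan((.6285,.151,.17),85.75)
```

```text
at [ 0.5497 -0.1269  0.1689] delta cm [-5.8  28.29 -0.1 ] rot deg [-0.05  0.34  0.01] t 11.3 j [-0.23  0.35 -0.17  1.04 -0.   -0.15] op 0.735 F [ 0.2  0.2 -2.3]
```

View pics/w10.png

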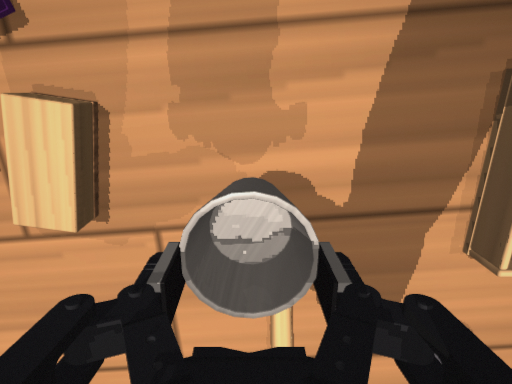

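```bash
cat >> h.py <<'E'
def heldrim(name,zc=-.016,r=.033):
    s=ctrl.read_state();c=ctrl.camera('wrist');save(c,name)
    Wt=cloud(c,c['T_tool_cam'])
    V=Wt; g=c['color'].astype(float)
    m=(np.hypot(V[...,0],V[...,1])<.042)&(abs(V[...,2]-zc)<.012)&(abs(V[...,1])<.0325)&(g.mean(-1)>70)
    P=V[m]; print(len(P),np.percentile(P[:,2],[2,10,25,50,75,90]).round(4))
    return V,m,g
E
python3 - <<'E'
from h import *
from scipy.optimize import least_squares
V,m,g=heldrim('w11.png')
P=V[m]
import cv2
o=g.astype(np.uint8).copy();o[m]=[255,0,0];cv2.imwrite('pics/w11m.png',o[...,::-1])
# outer rim profile by angle
a=np.arctan2(P[:,1],P[:,0])
for d in range(-180,180,30):
    q=P[abs((np.degrees(a)-d+180)%360-180)<6]
    if len(q): print(d,len(q),np.hypot(q[:,0],q[:,1]).max().round(4),q[:,2].min().round(4))
E
```

```text
4803 [-0.0168 -0.0161 -0.0155 -0.0145 -0.0106 -0.0068]
-180 231 0.0286 -0.0164
-150 238 0.0292 -0.0166
-120 218 0.0314 -0.0161
-90 80 0.0321 -0.0164
-60 107 0.0357 -0.0161
-30 137 0.0372 -0.0164
0 143 0.0374 -0.0176
30 131 0.0361 -0.0171
60 149 0.0338 -0.0173
90 64 0.0307 -0.0178
120 214 0.0297 -0.0172
150 233 0.0286 -0.0168
```

View pics/w11m.png

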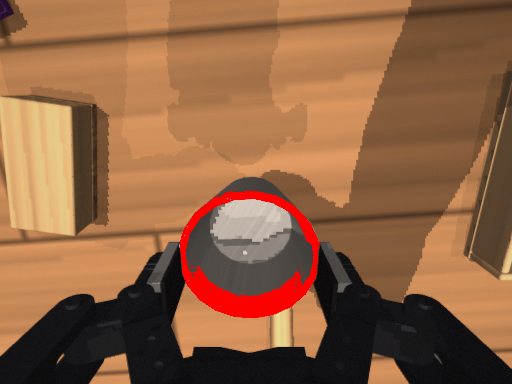

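Emit:
arm_command(
  delta_pos=[
    [-1,4,-1],
    [-2,9,-1],
    [-3,14,-1],
    [-4,19,-1],
    [-5,24,-1],
  ],
  rot=[
    [0,0.3,0],
    [0,0.3,0],
    [0,0.3,0],
    [0,0.3,0],
    [0,0.3,0],
  ],
  claw=[1,1,1,1,1],
)

```text
clock: 11.85
tool_pos: [0.6133, 0.1069, 0.1739]
orientation: [0.037, 0.999, -0.0, -0.004]
ft_force: [1.2, -0.6, -2.3]
opening: 0.734
```

Emit:
arm_command(
  delta_pos=[
    [-1.3,4.3,0],
    [-1.3,4.3,0],
    [-1.3,4.3,0],
    [-1.3,4.3,0],
  ],
  rot=[
    [0,0,0],
    [0,0,0],
    [0,0,0],
    [0,0,0],
  ],
  claw=[1,1,1,1],
)

```text
clock: 12.25
tool_pos: [0.6292, 0.1462, 0.1744]
orientation: [0.037, 0.999, -0.001, -0.004]
ft_force: [0.7, 0.7, -2.4]
opening: 0.739
```

Run:
```python
from h import *
plan((.6332,.151,.175),85.75)
c,W=wrist('w12.png');np.save('/tmp/w12.npy',W)
for n in('scene',):
    c=ctrl.camera(n);save(c,n+'1.png')
```

```text
at [0.6292 0.1462 0.1744] delta cm [-0.36  0.5  -0.06] rot deg [-0.09 -0.5  -0.02] t 12.25 j [0.23 0.5  0.09 1.16 0.   0.3 ] op 0.739 F [ 0.7  0.7 -2.4]
```

View pics/w12.png

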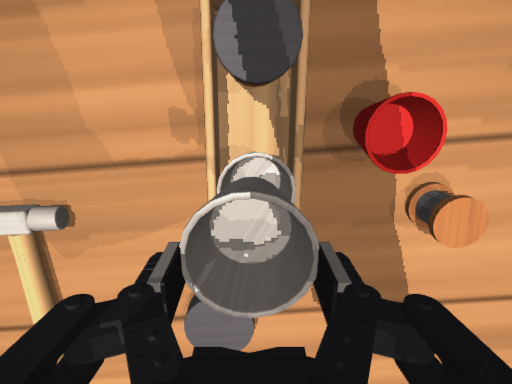

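Emit:
arm_command(
  delta_pos=[
    [-0.4,0.5,0],
    [-0.4,0.5,2],
    [-0.4,0.5,3],
    [-0.4,0.5,3],
  ],
  rot=[
    [0,-0.5,0],
    [0,-0.5,0],
    [0,-0.5,0],
    [0,-0.5,0],
  ],
  claw=[1,1,1,1],
)

```text
clock: 12.75
tool_pos: [0.6332, 0.1511, 0.1442]
orientation: [0.037, 0.999, -0.001, -0.0]
ft_force: [-0.3, -1.0, -3.6]
opening: 0.733
```

Run:
```python
from h import *
plan((.6332,.151,.145),85.75)
V,m,g=heldrim('w13.png')
P=V[m];a=np.arctan2(P[:,1],P[:,0])
for d in (180,0):
    q=P[abs((np.degrees(a)-d+180)%360-180)<6];print(d,np.hypot(q[:,0],q[:,1]).max())
```

```text
at [0.6332 0.1511 0.1442] delta cm [-0.   -0.01 -0.08] rot deg [-0.07 -0.02 -0.04] t 12.75 j [ 0.23  0.52  0.04  1.09 -0.    0.31] op 0.733 F [-0.3 -1.  -3.6]
5208 [-0.0167 -0.0161 -0.0154 -0.0142 -0.0099 -0.0064]
180 0.02833830171333496
0 0.03729000838622458
```

View pics/w13.png

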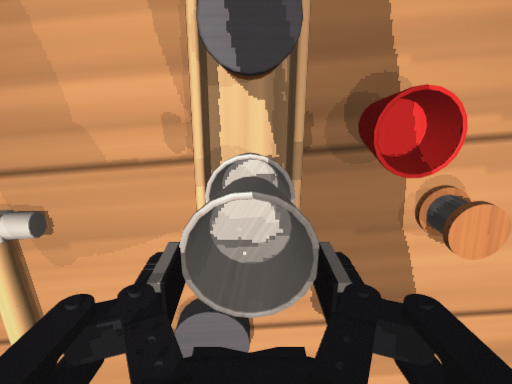

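Emit:
arm_command(
  delta_pos=[
    [0,0,1.5],
    [0,0,3],
    [0,0,4],
    [0,0,4.4],
    [0,0,4.4],
  ],
  rot=[
    [0,0,0],
    [0,0,0],
    [0,0,0],
    [0,0,0],
    [0,0,0],
  ],
  claw=[1,1,1,1,1],
)

```text
clock: 13.3
tool_pos: [0.6347, 0.1519, 0.1019]
orientation: [0.037, 0.999, -0.0, 0.001]
ft_force: [-0.3, -0.6, -3.0]
opening: 0.737
```

Run:
```python
from h import *
plan((.6332,.151,.087),85.75)
V,m,g=heldrim('w14.png')
```

```text
at [0.6347 0.1519 0.1019] delta cm [ 0.15 -0.1   1.49] rot deg [-0.01  0.16  0.01] t 13.3 j [ 0.24  0.55 -0.03  0.99 -0.    0.31] op 0.737 F [-0.3 -0.6 -3. ]
5310 [-0.0167 -0.016  -0.0154 -0.0142 -0.0099 -0.0064]
```

View pics/w14.png

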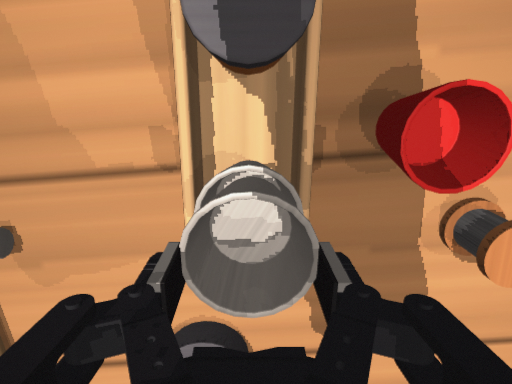

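Emit:
arm_command(
  delta_pos=[
    [0.1,-0.1,0.5],
    [0.1,-0.1,1],
    [0.1,-0.1,1.4],
    [0.1,-0.1,1.5],
    [0.1,-0.1,1.5],
  ],
  rot=[
    [0,0,0],
    [0,0,0],
    [0,0,0],
    [0,0,0],
    [0,0,0],
  ],
  claw=[1,1,1,1,1],
)

```text
clock: 13.85
tool_pos: [0.6345, 0.1511, 0.0883]
orientation: [0.037, 0.999, -0.0, 0.003]
ft_force: [-0.3, -0.2, 4.2]
opening: 0.734
```

Run:
```python
from h import *
plan((.6332,.151,.087),85.75)
```

```text
at [0.6345 0.1511 0.0883] delta cm [ 0.13 -0.02  0.13] rot deg [0.01 0.3  0.01] t 13.85 j [ 0.23  0.55 -0.05  0.96 -0.    0.31] op 0.734 F [-0.3 -0.2  4.2]
```

Emit:
arm_command(
  delta_pos=[
    [0,0,-0.2],
    [0,0,-0.2],
    [0,0,-0.2],
    [0,0,-4],
    [0,0,-9],
  ],
  rot=[
    [0,0,0],
    [0,0,0],
    [0,0,0],
    [0,0,0],
    [0,0,0],
  ],
  claw=[0,0,0,0,0],
)

```text
clock: 14.35
tool_pos: [0.6311, 0.1505, 0.1745]
orientation: [0.037, 0.999, -0.001, -0.002]
ft_force: [1.1, 0.3, 0.4]
opening: 1.007
```

Emit:
arm_command(
  delta_pos=[
    [2,0,-4],
    [4,0,-7],
    [4,0,-7],
    [4,0,-7],
  ],
  rot=[
    [0,0,0],
    [0,0,0],
    [0,0,0],
    [0,0,0],
  ],
  claw=[0,0,0,0],
)

```text
clock: 14.75
tool_pos: [0.5939, 0.1543, 0.2478]
orientation: [0.037, 0.999, 0.0, 0.003]
ft_force: [-0.3, 0.7, 0.1]
opening: 0.999
```

Run:
```python
from h import *
c,W=wrist('w15.png');np.save('/tmp/w15.npy',W)
crate(W);rim(W,.627,.151,.096,.11);rim(W,.515,.159,.085,.105)
plan((.526,-.31,.24),85.75)
```

```text
crate extents [-0.0954 -0.0429] [0.0942 0.0414]
rim z 0.1021 (array([0.6288, 0.1516, 0.0303]), 960, array([0.6301, 0.1514]), 0.033) crate [0.0587 0.0011]
rim z 0.0923 (array([0.5158, 0.1592, 0.0208]), 3487, array([0.5161, 0.1592]), 0.0299) crate [-0.0556  0.0003]
at [0.5935 0.154  0.2463] delta cm [  3.3  -46.77   0.63] rot deg [-0.01  0.19  0.01] t 14.8 j [ 0.25  0.41  0.12  1.28 -0.    0.33] op 0.998 F [-0.9 -0.3  0. ]
```

View pics/w15.png

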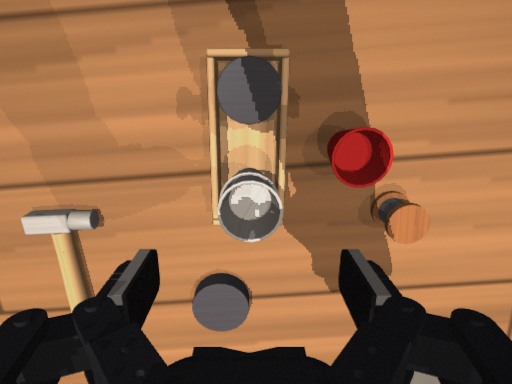

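Emit:
arm_command(
  delta_pos=[
    [1,-5,0],
    [1,-10,0],
    [2,-15,0],
    [3,-20,0],
    [3,-25,0],
  ],
  rot=[
    [0,0,0],
    [0,0,0],
    [0,0,0],
    [0,0,0],
    [0,0,0],
  ],
  claw=[0,0,0,0,0],
)

```text
clock: 15.3
tool_pos: [0.5433, -0.0917, 0.2446]
orientation: [0.037, 0.999, 0.0, -0.0]
ft_force: [1.3, -0.4, 0.1]
opening: 1.004
```

Emit:
arm_command(
  delta_pos=[
    [0,-5,0],
    [0,-10,0],
    [0,-15,0],
    [0,-20,0],
    [0,-21.5,0],
  ],
  rot=[
    [0,0,2],
    [0,0,8],
    [0,0,8],
    [0,0,8],
    [0,0,8],
  ],
  claw=[0,0,0,0,0],
)

```text
clock: 15.8
tool_pos: [0.5282, -0.3093, 0.2439]
orientation: [0.109, 0.994, -0.0, 0.0]
ft_force: [0.1, 0.3, 0.4]
opening: 0.998
```

Emit:
arm_command(
  delta_pos=[
    [0,0,0],
    [0,0,0],
    [0,0,0],
  ],
  rot=[
    [0,0,0],
    [0,0,0],
    [0,0,0],
  ],
  claw=[0,0,0],
)

```text
clock: 16.1
tool_pos: [0.5295, -0.3029, 0.2461]
orientation: [0.106, 0.994, 0.001, 0.001]
ft_force: [-0.1, -1.0, 0.3]
opening: 1.001
```

Run:
```python
from h import *
c,W=wrist('w16.png');np.save('/tmp/w16.npy',W)
m=(np.hypot(W[...,0]-.526,W[...,1]+.31)<.075)&(W[...,2]>.037)&(W[...,2]<.055)
print(cv2.minAreaRect(W[m][:,:2].astype(np.float32)),W[m][:,2].mean())
plan((.526,-.31,.24),77.6)
```

```text
((0.5249180793762207, -0.3114737868309021), (0.06001393496990204, 0.11941061913967133), 77.35414123535156) 0.04542262699713397
at [ 0.5296 -0.3029  0.2465] delta cm [ 0.2  -0.77  0.65] rot deg [0.07 0.14 0.28] t 16.15 j [-0.52  0.4   0.11  1.28  0.   -0.31] op 1.0 F [0.1 1.1 0.1]
```

View pics/w16.png

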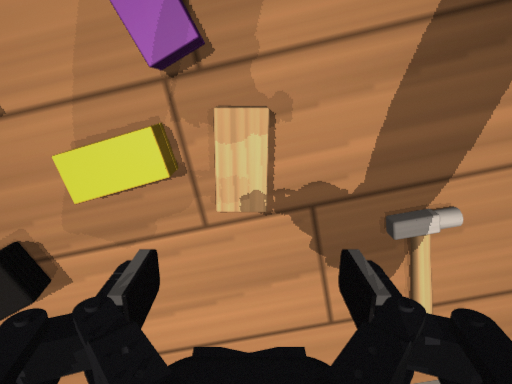

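Emit:
arm_command(
  delta_pos=[
    [-1,0,-1],
    [-3,-0.8,-2],
    [-4,-0.8,-2],
    [-4,-0.8,-2],
    [-4,-0.8,-2],
  ],
  rot=[
    [0,8.5,0],
    [0,17,0],
    [0,25.5,0],
    [0,34,0],
    [0,42,0],
  ],
  claw=[0,0,0,0,0],
)

```text
clock: 16.65
tool_pos: [0.6107, -0.3505, 0.2109]
orientation: [0.098, 0.975, 0.007, -0.198]
ft_force: [3.9, -1.1, 0.2]
opening: 0.999
```

Emit:
arm_command(
  delta_pos=[
    [0,0,0],
    [0,0,0],
    [0,0,0],
  ],
  rot=[
    [0,0,0],
    [0,0,0],
    [0,0,0],
  ],
  claw=[0,0,0],
)

```text
clock: 16.95
tool_pos: [0.6097, -0.3527, 0.2076]
orientation: [0.1, 0.975, 0.008, -0.198]
ft_force: [-0.5, -0.6, 1.9]
opening: 1.001
```

Run:
```python
from h import *
plan((.526,-.31,.24),77.4)
```

```text
at [ 0.6097 -0.3527  0.2076] delta cm [9.62 2.45 0.48] rot deg [ -1.61 -22.86   0.88] t 16.95 j [-0.47  1.06  1.21  2.1  -0.13 -0.24] op 1.001 F [-0.5 -0.6  1.9]
```

```bash
cat > kin.py <<'E'
import numpy as np
from scipy.optimize import least_squares
# j2,j3,j4, x,y,z  with j5~0
D=np.array([[.260652,-.139398,1.172671,.21943,.47619,.23047],
[.23,-.13,1.21,.3992,.3163,.251],[.40,.12,1.29,.5878,.1571,.251],[.51,-.10,.96,.607,.1536,.101],
[.55,-.16,.85,.6114,.1539,.0554],[.48,.21,1.30,.6326,.1511,.2339],[.36,-.23,.98,.5281,.1581,.1422],
[.42,-.33,.82,.5305,.1595,.0758],[.35,-.15,1.08,.5485,-.1227,.1792],[.5,.09,1.16,.6292,.1462,.1744],[.4,.11,1.28,.5296,-.3029,.2465]])
def fk(p,j2,j3,j4):
    r0,h,a,al,b,be,c=p
    q=j2-j3
    r=r0+a*np.sin(j2+al)+b*np.cos(q+be)+c*np.cos(q+j4)
    z=h+a*np.cos(j2+al)-b*np.sin(q+be)-c*np.sin(q+j4)
    return r,z
if __name__=='__main__':
    r=np.hypot(D[:,3],D[:,4]);
    def f(p):
        R,Z=fk(p,D[:,0],D[:,1],D[:,2]);return np.r_[R-r,Z-D[:,5],1e-3*(p-p0)]
    for p0 in ([0,.15,.3,0,.3,0,.2],[0.02,.13,.35,.2,.3,-.2,.25]):
        p0=np.array(p0);s=least_squares(f,p0);print(s.x.round(3),s.cost,abs(f(s.x)[:22]).max())
E
python3 kin.py
python3 - <<'E'
from h import *
print(ctrl.read_state()['joint_pos'])
E
```

```text
[-0.004 -0.132  0.572  0.007  0.389 -0.148  0.091] 2.0555282497639544e-05 0.0036170140978293297
[-0.004 -0.132  0.572  0.007  0.389 -0.148  0.092] 2.055344348806782e-05 0.003616418758421891
[-0.46772354  1.05686494  1.20787832  2.10267817 -0.1250108  -0.23931246]
```

```bash
cat >> kin.py <<'E'
P=np.array([-.004,.216,.572,.007,.389,-.148,.439])
LIM=[(-.83,1.72),(-1.28,1.37),(-1.9,2.12)]
def ik(r,z,phi,p=P):
    """phi pitch below horizontal"""
    r0,h,a,al,b,be,c=p
    x=r-r0-c*np.cos(phi);y=z-h+c*np.sin(phi)
    d2=x*x+y*y; ce=(d2-a*a-b*b)/(2*a*b)
    if abs(ce)>1:return None
    D=np.arccos(ce) # upper elev - forearm elev
    el=np.arctan2(y,x)+np.arctan2(b*np.sin(D),a+b*np.cos(D))
    j2=np.pi/2-el-al; q=-(el-D)-be; j3=j2-q; j4=phi-q
    J=(j2,j3,j4); ok=all(l[0]+.03<v<l[1]-.03 for v,l in zip(J,LIM))
    return ok,np.round(J,2)
E
python3 - <<'E'
from kin import *
D2=np.vstack([D,[1.0569,1.2079,2.1027,.6097,-.3527,.2076]])
r=np.hypot(D2[:,3],D2[:,4])
f=lambda p:np.r_[[*(np.array(fk(p,*D2[:,:3].T))-np.array([r,D2[:,5]])).ravel()]]
s=least_squares(f,P);print(s.x.round(3),abs(s.fun).max())
p=s.x
print('lying: inward tilt max')
for r in(.55,.6,.62,.65,.68):
    for z in(.005,.02,.1):
        print(r,z,[t for t in range(0,60,5) if (o:=ik(r,z,np.pi/2+np.radians(t),p)) and o[0]])
print('standing outward tilt')
for r in(.4,.5,.55,.6,.65,.7,.75):
    for z in(.11,.15,.2): print(r,z,[t for t in range(30,95,5) if (o:=ik(r,z,np.pi/2-np.radians(t),p)) and o[0]])
E
```

```text
[-0.001  0.216  0.562  0.003  0.392 -0.147  0.43 ] 0.0046649963529580285
lying: inward tilt max
0.55 0.005 [0, 5, 10, 15, 20, 25, 30, 35, 40, 45, 50, 55]
0.55 0.02 [0, 5, 10, 15, 20, 25, 30, 35, 40, 45, 50, 55]
0.55 0.1 [0, 5, 10, 15, 20, 25, 30, 35, 40, 45, 50]
0.6 0.005 [0, 5, 10, 15, 20, 25, 30, 35, 40, 45]
0.6 0.02 [0, 5, 10, 15, 20, 25, 30, 35, 40, 45]
0.6 0.1 [0, 5, 10, 15, 20, 25, 30, 35, 40]
0.62 0.005 [0, 5, 10, 15, 20, 25, 30, 35, 40, 45]
0.62 0.02 [0, 5, 10, 15, 20, 25, 30, 35, 40, 45]
0.62 0.1 [0, 5, 10, 15, 20, 25, 30, 35, 40]
0.65 0.005 [0, 5, 10, 15, 20, 25, 30, 35, 40]
0.65 0.02 [0, 5, 10, 15, 20, 25, 30, 35, 40]
0.65 0.1 [0, 5, 10, 15, 20, 25, 30, 35]
0.68 0.005 [0, 5, 10, 15, 20, 25, 30, 35]
0.68 0.02 [0, 5, 10, 15, 20, 25, 30, 35]
0.68 0.1 [0, 5, 10, 15, 20, 25, 30]
standing outward tilt
0.4 0.11 [30, 35]
0.4 0.15 [30, 35, 40]
0.4 0.2 [30, 35, 40, 45]
0.5 0.11 [30, 35, 40, 45]
0.5 0.15 [30, 35, 40, 45]
0.5 0.2 [30, 35, 40, 45, 50]
0.55 0.11 [30, 35, 40, 45, 50]
0.55 0.15 [30, 35, 40, 45, 50]
0.55 0.2 [30, 35, 40, 45, 50, 55]
0.6 0.11 [30, 35, 40, 45, 50, 55]
0.6 0.15 [30, 35, 40, 45, 50, 55]
0.6 0.2 [30, 35, 40, 45, 50, 55, 60]
0.65 0.11 [30, 35, 40, 45, 50, 55, 60]
0.65 0.15 [30, 35, 40, 45, 50, 55, 60, 65]
0.65 0.2 [30, 35, 40, 45, 50, 55, 60, 65, 70]
0.7 0.11 [30, 35, 40, 45, 50, 55, 60, 65, 70, 75]
0.7 0.15 [30, 35, 40, 45, 50, 55, 60, 65, 70, 75]
0.7 0.2 [30, 35, 40, 45, 50, 55, 60, 65, 70, 75, 80]
0.75 0.11 [30, 35, 40, 45, 50, 55, 60, 65, 70, 75, 80]
0.75 0.15 [30, 35, 40, 45, 50, 55, 60, 65, 70, 75, 80]
0.75 0.2 [30, 35, 40, 45, 50, 55, 60, 65, 70, 75, 80, 85]
```

```bash
cat >> h.py <<'E'
def Rtilt(head,tilt):
    """tool x-z plane along heading(deg); tilt>0: tool z leans outward (toward heading)"""
    h,t=np.radians(head),np.radians(tilt);e=np.array([np.cos(h),np.sin(h),0]);up=np.array([0,0,1.])
    z=np.sin(t)*e-np.cos(t)*up; y=np.cross(up,e); return np.stack([np.cross(y,z),y,z],1)
E
python3 - <<'E'
from h import *
plan((.594,-.3268,.085),Rt=Rtilt(-12.6,-30))
from kin import *
for t in (25,30,35): print(t,ik(np.hypot(.594,.3268),.085,np.pi/2+np.radians(t)),ik(np.hypot(.5548,.3181),.012,np.pi/2+np.radians(t)))
E
```

```text
at [ 0.6097 -0.3527  0.2076] delta cm [-2.86  2.53 12.04] rot deg [-1.77  7.14  0.43] t 16.95 j [-0.47  1.06  1.21  2.1  -0.13 -0.24] op 1.001 F [-0.5 -0.6  1.9]
25 (True, array([0.99, 0.73, 1.75])) (True, array([0.94, 0.43, 1.5 ]))
30 (True, array([1.1 , 0.94, 1.93])) (True, array([1.03, 0.58, 1.64]))
35 None (True, array([1.12, 0.74, 1.8 ]))
```

Emit:
arm_command(
  delta_pos=[
    [0,0,3],
    [0,0,3],
    [0,0,3],
  ],
  rot=[
    [0,0,0],
    [0,0,0],
    [0,0,0],
  ],
  claw=[0,0,0],
)

```text
clock: 17.25
tool_pos: [0.5967, -0.3513, 0.1887]
orientation: [0.101, 0.976, 0.006, -0.194]
ft_force: [-0.0, 0.3, 0.3]
opening: 1.0
```

Run:
```python
from h import *
plan((.594,-.3268,.085),Rt=Rtilt(-12.6,-30))
```

```text
at [ 0.5967 -0.3513  0.1887] delta cm [-3.21  2.62  9.82] rot deg [-1.88  7.7   0.3 ] t 17.25 j [-0.47  0.95  0.93  1.92 -0.13 -0.24] op 1.0 F [-0.   0.3  0.3]
```

Emit:
arm_command(
  delta_pos=[
    [-1,1,3],
    [-2,2,6],
    [-3.2,2.6,8],
    [-3.2,2.6,9.8],
    [-3.2,2.6,9.8],
  ],
  rot=[
    [0,0,0],
    [-1,2,0],
    [-1.9,4,0.3],
    [-1.9,7.5,0.3],
    [-1.9,7.5,0.3],
  ],
  claw=[0,0,0,0,0],
)

```text
clock: 17.75
tool_pos: [0.5951, -0.3271, 0.0772]
orientation: [0.105, 0.96, 0.03, -0.259]
ft_force: [0.0, 0.4, -1.1]
opening: 0.994
```

Run:
```python
from h import *
plan((.5548,-.3181,.014),Rt=Rtilt(-12.6,-30))
c,W=wrist('w17.png')
```

```text
at [ 0.5951 -0.3271  0.0772] delta cm [ 0.39 -0.01  7.54] rot deg [ 0.12 -0.23  0.09] t 17.75 j [-0.45  1.1   0.9   1.89 -0.11 -0.2 ] op 0.994 F [ 0.   0.4 -1.1]
```

View pics/w17.png

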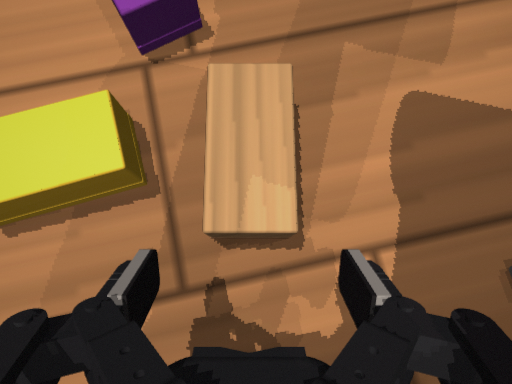

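Emit:
arm_command(
  delta_pos=[
    [0.4,0,3],
    [0.4,0,5.5],
    [0.4,0,7.5],
    [0.4,0,7.5],
    [0.4,0,7.5],
  ],
  rot=[
    [0,0,0],
    [0,0,0],
    [0,0,0],
    [0,0,0],
    [0,0,0],
  ],
  claw=[0,0,0,0,0],
)

```text
clock: 18.3
tool_pos: [0.5556, -0.3191, 0.016]
orientation: [0.106, 0.96, 0.029, -0.258]
ft_force: [0.6, -0.5, 0.6]
opening: 1.0
```

Run:
```python
from h import *
plan((.5548,-.3181,.014),Rt=Rtilt(-12.6,-30))
c,W=wrist('w18.png')
```

```text
at [ 0.5556 -0.3191  0.016 ] delta cm [-0.02  0.08  0.23] rot deg [ 0.11 -0.05  0.02] t 18.3 j [-0.46  1.02  0.55  1.62 -0.12 -0.21] op 1.0 F [ 0.6 -0.5  0.6]
```

View pics/w18.png

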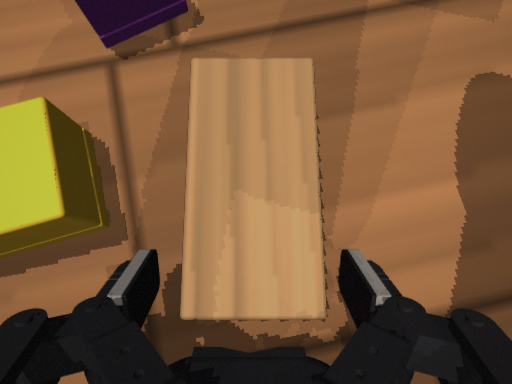

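Emit:
arm_command(
  delta_pos=[
    [0,0.1,0],
    [0,0.1,0],
    [0,0.1,0],
    [0,0.1,0],
    [0,0.1,0],
  ],
  rot=[
    [0,0,0],
    [0,0,0],
    [0,0,0],
    [0,0,0],
    [0,0,0],
  ],
  claw=[0.2,1,1,1,1],
  newtons=110,
)

```text
clock: 18.85
tool_pos: [0.5561, -0.3176, 0.0129]
orientation: [0.106, 0.96, 0.03, -0.259]
ft_force: [2.9, -0.1, 7.3]
opening: 0.687
```

Emit:
arm_command(
  delta_pos=[
    [0.0,0,-1],
    [0,0,-3],
    [0,0,-6],
    [0,0,-8],
    [0,0,-8],
  ],
  rot=[
    [0,0,0],
    [0,0,0],
    [0,0,0],
    [0,0,0],
    [0,0,0],
  ],
  claw=[1,1,1,1,1],
)

```text
clock: 19.35
tool_pos: [0.5961, -0.3269, 0.0811]
orientation: [0.106, 0.96, 0.03, -0.258]
ft_force: [0.7, 0.3, -2.5]
opening: 0.689
```

Run:
```python
from h import *
plan((.60,-.30,.20),Rt=Rtilt(-20,60))
c,W=wrist('w19.png')
```

```text
at [ 0.5961 -0.3269  0.0811] delta cm [  6.14   2.74 -10.17] rot deg [  2.27 -90.01   7.91] t 19.35 j [-0.45  1.1   0.91  1.9  -0.11 -0.2 ] op 0.689 F [ 0.7  0.3 -2.5]
```

View pics/w19.png

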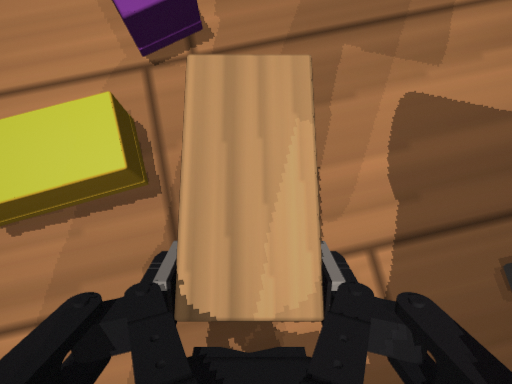

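Emit:
arm_command(
  delta_pos=[
    [1.5,0,-3],
    [3,0,-5],
    [5,0,-8],
    [5.5,0.3,-9],
    [6,0.5,-9.5],
  ],
  rot=[
    [0,-4,0],
    [0,-12,0],
    [0,-20,0],
    [0,-28,0],
    [0,-36,0],
  ],
  claw=[1,1,1,1,1],
)

```text
clock: 19.9
tool_pos: [0.5908, -0.3209, 0.1938]
orientation: [0.11, 0.993, -0.005, 0.052]
ft_force: [1.6, -1.7, -2.7]
opening: 0.689
```

Run:
```python
from h import *
plan((.60,-.31,.19),Rt=Rtilt(-16,42))
plan((.60,-.30,.19),Rt=Rtilt(-20,60))
c,W=wrist('w20.png')
```

```text
at [ 0.5908 -0.3209  0.1938] delta cm [-0.62  1.26  0.45] rot deg [  1.53 -36.     3.08] t 19.9 j [-0.51  0.46  0.05  1.07  0.03 -0.29] op 0.689 F [ 1.6 -1.7 -2.7]
at [ 0.5908 -0.3209  0.1938] delta cm [-0.4   2.24  0.43] rot deg [  4.3  -53.94   6.34] t 19.9 j [-0.51  0.46  0.05  1.07  0.03 -0.29] op 0.689 F [ 1.6 -1.7 -2.7]
```

View pics/w20.png

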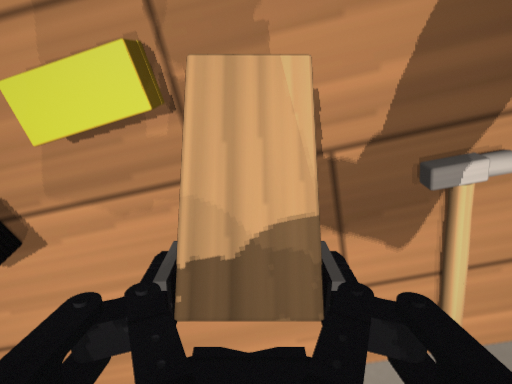

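Emit:
arm_command(
  delta_pos=[
    [0,0.3,0],
    [0,0.6,0],
    [-0.3,0.9,0],
    [-0.5,1.2,0],
    [-0.5,1.2,0.4],
  ],
  rot=[
    [0,-8,0],
    [0,-16,1],
    [0.5,-24,2],
    [1,-32,2.5],
    [1.5,-40,3],
  ],
  claw=[1,1,1,1,1],
)

```text
clock: 20.45
tool_pos: [0.5972, -0.3098, 0.186]
orientation: [0.129, 0.925, -0.047, 0.354]
ft_force: [1.4, -1.2, -4.2]
opening: 0.689
```

Run:
```python
from h import *
plan((.61,-.30,.17),Rt=Rtilt(-20,60))
from kin import *
print(ik(np.hypot(.61,.3),.17,np.radians(30)),ik(np.hypot(.61,.3),.095,np.radians(30)))
```

```text
at [ 0.5972 -0.3098  0.186 ] delta cm [0.35 1.29 1.84] rot deg [  3.48 -18.14   2.52] t 20.45 j [-0.57  0.17 -0.72 -0.02  0.2  -0.22] op 0.689 F [ 1.4 -1.2 -4.2]
(True, array([ 0.31, -1.08, -0.87])) (True, array([ 0.54, -1.16, -1.18]))
```

Emit:
arm_command(
  delta_pos=[
    [0,0.5,0.4],
    [0.2,1,1],
    [0.3,1.3,1.8],
    [0.3,1.3,1.8],
    [0.3,1.3,1.8],
  ],
  rot=[
    [1,-7,1],
    [2,-14,2],
    [3.5,-18,2.5],
    [3.5,-18,2.5],
    [3.5,-18,2.5],
  ],
  claw=[1,1,1,1,1],
)

```text
clock: 20.95
tool_pos: [0.6085, -0.2985, 0.1649]
orientation: [0.151, 0.857, -0.085, 0.486]
ft_force: [-0.7, 0.3, -4.3]
opening: 0.689
```

Run:
```python
from h import *
plan((.61,-.30,.10),Rt=Rtilt(-20,60))
c=ctrl.camera('scene');save(c,'s21.png')
c,W=wrist('w21.png')
```

```text
at [ 0.6085 -0.2985  0.1649] delta cm [ 5.47 -0.1   3.5 ] rot deg [ 0.08 -0.9  -0.01] t 20.95 j [-0.53  0.3  -1.08 -0.83  0.16 -0.09] op 0.689 F [-0.7  0.3 -4.3]
```

View pics/w21.png

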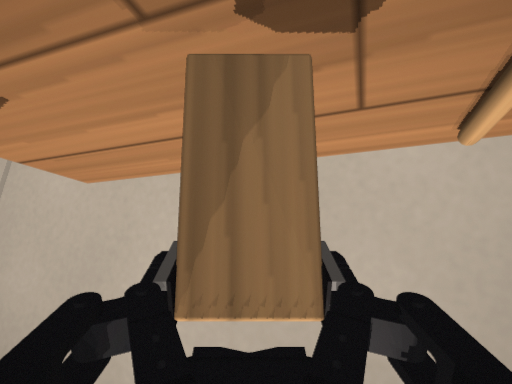

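View pics/s21.png

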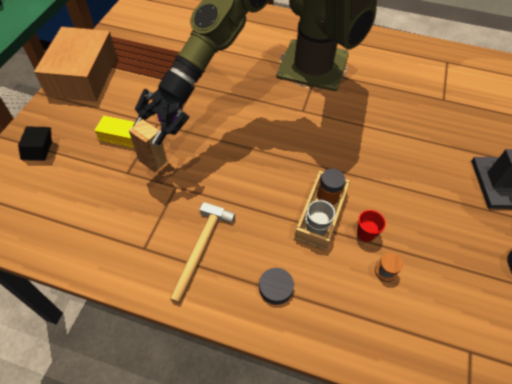

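Emit:
arm_command(
  delta_pos=[
    [2,0,1.2],
    [4,0,2.4],
    [5.7,0,3.4],
    [5.7,0,3.4],
    [5.7,0,3.4],
  ],
  rot=[
    [0,-0.9,0],
    [0,-0.9,0],
    [0,-0.9,0],
    [0,-0.9,0],
    [0,-0.9,0],
  ],
  claw=[1,1,1,1,1],
)

```text
clock: 21.55
tool_pos: [0.6146, -0.3027, 0.107]
orientation: [0.149, 0.849, -0.089, 0.499]
ft_force: [-0.2, -0.3, -3.1]
opening: 0.686
```

Run:
```python
from h import *
plan((.61,-.30,.09),Rt=Rtilt(-20,60))
```

```text
at [ 0.6146 -0.3027  0.107 ] delta cm [1.74 0.1  0.37] rot deg [-0.02  0.84  0.1 ] t 21.55 j [-0.53  0.51 -1.15 -1.15  0.16 -0.09] op 0.686 F [-0.2 -0.3 -3.1]
```

Emit:
arm_command(
  delta_pos=[
    [0.5,0,0.3],
    [0.9,0,0.5],
    [1.3,0,0.75],
    [1.5,0,0.85],
    [1.5,0,0.85],
  ],
  rot=[
    [0,0.8,0],
    [0,0.8,0],
    [0,0.8,0],
    [0,0.8,0],
    [0,0.8,0],
  ],
  claw=[1,1,1,1,1],
)

```text
clock: 22.05
tool_pos: [0.6153, -0.3027, 0.0927]
orientation: [0.149, 0.851, -0.088, 0.496]
ft_force: [-4.6, 1.0, 8.8]
opening: 0.686
```

Run:
```python
from h import *
plan((.61,-.30,.09),Rt=Rtilt(-20,60))
```

```text
at [ 0.6153 -0.3027  0.0927] delta cm [ 0.53  0.07 -0.38] rot deg [-0.    0.44  0.14] t 22.05 j [-0.53  0.55 -1.15 -1.18  0.16 -0.09] op 0.686 F [-4.6  1.   8.8]
```

Emit:
arm_command(
  delta_pos=[
    [-0.2,0,0],
    [-0.2,0,0],
    [-0.2,0,0],
    [-0.2,0,-1],
    [-0.2,0,-4],
  ],
  rot=[
    [0,0.4,0],
    [0,0.4,0],
    [0,0.4,0],
    [0,0.4,0],
    [0,0.4,0],
  ],
  claw=[0.3,0,0,0,0],
)

```text
clock: 22.55
tool_pos: [0.5834, -0.2909, 0.1115]
orientation: [0.149, 0.854, -0.087, 0.49]
ft_force: [0.1, -0.6, 0.3]
opening: 0.999
```

Run:
```python
from h import *
plan((.55,-.28,.22),Rt=Rtilt(-20,30))
c,W=wrist('w22.png')
```

```text
at [ 0.5834 -0.2909  0.1115] delta cm [-7.61 -0.13 -8.5 ] rot deg [-2.000e-02  2.973e+01  1.400e-01] t 22.55 j [-0.55  0.47 -1.21 -1.14  0.17 -0.1 ] op 0.999 F [ 0.1 -0.6  0.3]
```

View pics/w22.png

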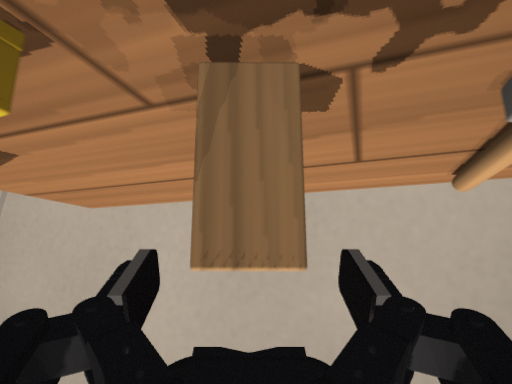

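Emit:
arm_command(
  delta_pos=[
    [-1,0,-4],
    [-4,0,-7],
    [-8,0,-8.5],
    [-11,0,-8.5],
    [-13,0,-8.5],
  ],
  rot=[
    [0,3,0],
    [0,11,0],
    [0,19,0],
    [0,27,0],
    [0,35,0],
  ],
  claw=[0,0,0,0,0],
)

```text
clock: 23.1
tool_pos: [0.5702, -0.2884, 0.1999]
orientation: [0.162, 0.918, -0.063, 0.355]
ft_force: [1.1, -1.5, -0.3]
opening: 1.001
```

Run:
```python
from h import *
plan((.595,-.295,.26),Rt=Rtilt(-20,0))
```

```text
at [ 0.5702 -0.2884  0.1999] delta cm [-5.93  0.23 -2.73] rot deg [-0.   42.3  -0.06] t 23.1 j [-0.53  0.09 -0.78 -0.03  0.12 -0.13] op 1.001 F [ 1.1 -1.5 -0.3]
```

Emit:
arm_command(
  delta_pos=[
    [-2,0,-1],
    [-4,0.2,-2],
    [-5.5,0.2,-2.7],
    [-6,0.2,-2.7],
    [-6,0.2,-2.7],
  ],
  rot=[
    [0,8,0],
    [0,16,0],
    [0,24,0],
    [0,32,0],
    [0,40,0],
  ],
  claw=[0,0,0,0,0],
)

```text
clock: 23.6
tool_pos: [0.5982, -0.2968, 0.263]
orientation: [0.173, 0.98, -0.018, 0.1]
ft_force: [0.9, 0.1, 0.6]
opening: 1.0
```

Emit:
arm_command(
  delta_pos=[
    [0,0,0],
    [0,0,0],
    [0,0,0],
  ],
  rot=[
    [0,3,0],
    [0,3,0],
    [0,3,0],
  ],
  claw=[0,0,0],
)

```text
clock: 23.9
tool_pos: [0.5974, -0.2964, 0.2586]
orientation: [0.174, 0.982, -0.013, 0.074]
ft_force: [-0.0, -0.7, 0.7]
opening: 1.002
```

Run:
```python
from h import *
c,W=wrist('w23.png')
m=(np.hypot(W[...,0]-.605,W[...,1]+.30)<.07)&(W[...,2]>.11)&(W[...,2]<.13)
print(cv2.minAreaRect(W[m][:,:2].astype(np.float32)),W[m][:,2].mean(),m.sum())
plan((.595,-.295,.24),Rt=Rtilt(-20,0))
```

```text
((0.6057727336883545, -0.30029046535491943), (0.05999048426747322, 0.046319227665662766), 69.67523193359375) 0.11918138415807451 3156
at [ 0.5968 -0.2962  0.2588] delta cm [0.49 0.05 1.83] rot deg [ 0.05  8.62 -0.09] t 23.95 j [-0.47  0.39  0.1   1.14  0.02 -0.12] op 0.999 F [ 1.   0.6 -0.2]
```

View pics/w23.png

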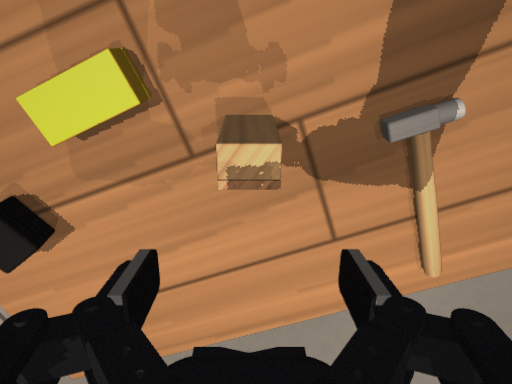

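Run:
```python
from h import *
plan((.6058,-.3003,.17),69.7)
```

```text
at [ 0.5968 -0.2962  0.2588] delta cm [ 0.36 -0.08  8.93] rot deg [0.07 8.62 0.21] t 23.95 j [-0.47  0.39  0.1   1.14  0.02 -0.12] op 0.999 F [ 1.   0.6 -0.2]
```

Emit:
arm_command(
  delta_pos=[
    [0.2,0,3],
    [0.4,-0.1,6],
    [0.4,-0.1,8.5],
    [0.4,-0.1,8.5],
    [0.4,-0.1,8.5],
  ],
  rot=[
    [0,5,0],
    [0,8.6,0.2],
    [0,8.6,0.2],
    [0,8.6,0.2],
    [0,8.6,0.2],
  ],
  claw=[0,0,0,0,0],
)

```text
clock: 24.45
tool_pos: [0.6045, -0.3, 0.1754]
orientation: [0.176, 0.984, 0.001, 0.0]
ft_force: [-0.3, -0.2, 0.6]
opening: 1.0
```

Run:
```python
from h import *
plan((.6058,-.3003,.086),69.7)
c,W=wrist('w24.png')
m=(np.hypot(W[...,0]-.605,W[...,1]+.30)<.07)&(W[...,2]>.11)&(W[...,2]<.13)
print(cv2.minAreaRect(W[m][:,:2].astype(np.float32)),W[m][:,2].mean(),m.sum())
```

```text
at [ 0.6045 -0.3     0.1754] delta cm [-0.13  0.01  8.94] rot deg [0.07 0.01 0.02] t 24.45 j [-0.46  0.54  0.17  1.19  0.   -0.11] op 1.0 F [-0.3 -0.2  0.6]
((0.6059247851371765, -0.3002663850784302), (0.06007907912135124, 0.046963684260845184), 69.27241516113281) 0.1191752023779031 5711
```

View pics/w24.png

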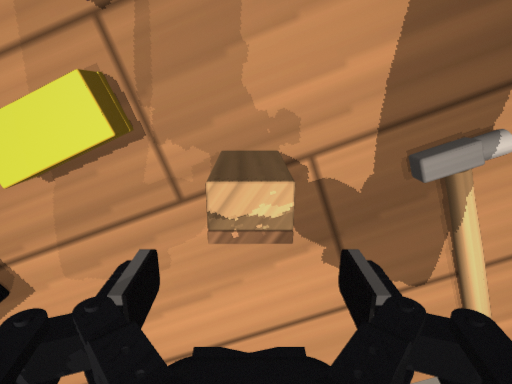

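Emit:
arm_command(
  delta_pos=[
    [-0.1,0,3.5],
    [-0.1,0,7],
    [-0.1,0,8.9],
    [-0.1,0,8.9],
    [-0.1,0,8.9],
  ],
  rot=[
    [0,0,0],
    [0,0,0],
    [0,0,0],
    [0,0,0],
    [0,0,0],
  ],
  claw=[0,0,0,0,0.3],
  newtons=70,
)

```text
clock: 25.0
tool_pos: [0.6075, -0.3012, 0.0885]
orientation: [0.176, 0.984, -0.0, 0.002]
ft_force: [-0.5, -0.6, 0.2]
opening: 0.858
```

Emit:
arm_command(
  delta_pos=[
    [0,0,0],
    [0,0,0],
    [0,0,0],
    [0,0,0],
  ],
  rot=[
    [0,0,0],
    [0,0,0],
    [0,0,0],
    [0,0,0],
  ],
  claw=[1,1,1,1],
)

```text
clock: 25.4
tool_pos: [0.6091, -0.3016, 0.0896]
orientation: [0.176, 0.984, -0.0, 0.004]
ft_force: [-0.1, -0.2, 6.4]
opening: 0.687
```

Run:
```python
from h import *
plan((.6058,-.3003,.22),69.7)
c,W=wrist('w25.png')
```

```text
at [ 0.6091 -0.3016  0.0896] delta cm [  0.26   0.02 -13.04] rot deg [0.04 0.4  0.04] t 25.4 j [-0.46  0.6   0.03  1.    0.   -0.11] op 0.687 F [-0.1 -0.2  6.4]
```

View pics/w25.png

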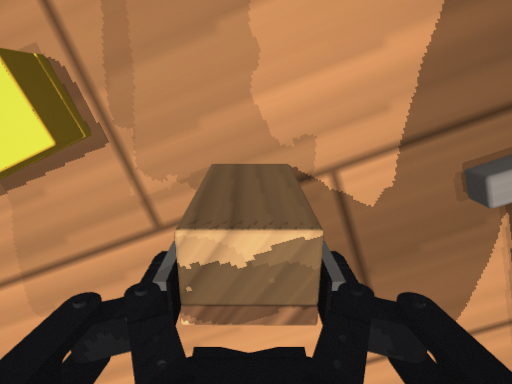

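Emit:
arm_command(
  delta_pos=[
    [0,0,-2],
    [0,0,-6],
    [0,0,-11],
    [0,0,-16],
    [0,0,-17],
  ],
  rot=[
    [0,0,0],
    [0,0,0],
    [0,0,0],
    [0,0,0],
    [0,0,0],
  ],
  claw=[1,1,1,1,1],
)

```text
clock: 25.95
tool_pos: [0.6093, -0.3024, 0.2644]
orientation: [0.176, 0.984, -0.001, 0.007]
ft_force: [0.6, -1.0, -2.6]
opening: 0.692
```

Run:
```python
from h import *
plan((.575,-.07,.25),85.75)
plan((.575,.154,.25),85.75)
```

```text
at [ 0.6093 -0.3024  0.2644] delta cm [11.29 20.61  1.28] rot deg [ -0.14   0.77 -16.03] t 25.95 j [-0.46  0.52  0.36  1.39  0.   -0.11] op 0.692 F [ 0.6 -1.  -2.6]
at [ 0.6093 -0.3024  0.2644] delta cm [19.05 41.62  1.16] rot deg [ -0.14   0.77 -16.03] t 25.95 j [-0.46  0.52  0.36  1.39  0.   -0.11] op 0.692 F [ 0.6 -1.  -2.6]
```

Emit:
arm_command(
  delta_pos=[
    [2,4,0],
    [4,8,0],
    [6,12,0],
    [8,16.5,0],
    [10,21,0],
  ],
  rot=[
    [0,0,-3],
    [0,0.8,-7],
    [0,0.8,-11],
    [0,0.8,-16],
    [0,0.8,-16],
  ],
  claw=[1,1,1,1,1],
)

```text
clock: 26.45
tool_pos: [0.5847, -0.0677, 0.2556]
orientation: [0.037, 0.999, 0.002, -0.007]
ft_force: [1.2, 0.7, -2.9]
opening: 0.683
```

Run:
```python
from h import *
plan((.575,.154,.25),85.75)
```

```text
at [ 0.5847 -0.0677  0.2556] delta cm [ 2.59 22.04  0.65] rot deg [ 0.15 -0.78  0.02] t 26.45 j [-0.12  0.37  0.09  1.3   0.   -0.04] op 0.683 F [ 1.2  0.7 -2.9]
```

Emit:
arm_command(
  delta_pos=[
    [0.5,5,0],
    [1,10,0],
    [2,15,0],
    [2.5,20,0],
    [2.6,22,0],
  ],
  rot=[
    [0,-0.6,0],
    [0,-0.6,0],
    [0,-0.6,0],
    [0,-0.6,0],
    [0,-0.6,0],
  ],
  claw=[1,1,1,1,1],
)

```text
clock: 26.95
tool_pos: [0.5748, 0.1562, 0.2566]
orientation: [0.035, 0.999, 0.002, -0.002]
ft_force: [0.5, -0.2, -3.6]
opening: 0.69
```

Emit:
arm_command(
  delta_pos=[
    [0,0,1],
    [0,0,3],
    [0,0,3],
  ],
  rot=[
    [0,0,0],
    [0,0,0],
    [0,0,0],
  ],
  claw=[1,1,1],
)

```text
clock: 27.25
tool_pos: [0.5736, 0.151, 0.2237]
orientation: [0.037, 0.999, 0.0, -0.004]
ft_force: [-0.7, -0.3, -4.3]
opening: 0.691
```

Run:
```python
from h import *
plan((.575,.154,.22),85.75)
s=ctrl.read_state();c=ctrl.camera('wrist');save(c,'w26.png')
V=cloud(c,c['T_tool_cam']);np.save('/tmp/v26.npy',V)
# block top in tool frame
for z0 in(-.030,):
    m=(abs(V[...,2]-z0)<.008)&(abs(V[...,1])<.028)&(abs(V[...,0])<.05)
    P=V[m];print(len(P),P.min(0).round(4),P.max(0).round(4)); 
    A=np.c_[P[:,:2],np.ones(len(P))];print('plane slope',np.linalg.lstsq(A,P[:,2],rcond=None)[0].round(4))
```

```text
at [0.5736 0.151  0.2237] delta cm [-0.12  0.31  0.37] rot deg [-0.01 -0.49 -0.03] t 27.25 j [0.26 0.39 0.03 1.22 0.   0.33] op 0.691 F [-0.7 -0.3 -4.3]
13840 [-0.0208 -0.028  -0.0324] [ 0.0266  0.028  -0.022 ]
plane slope [ 0.0268 -0.0059 -0.0298]
```

View pics/w26.png

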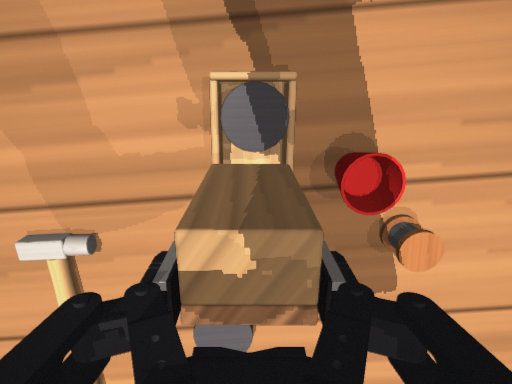

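Run:
```python
import numpy as np
V=np.load('/tmp/v26.npy')
m=(V[...,0]>.018)&(V[...,0]<.036)&(abs(V[...,1])<.024)&(V[...,2]>-.02)&(V[...,2]<.085)
P=V[m];A=np.c_[P[:,1:3],np.ones(len(P))];k=np.linalg.lstsq(A,P[:,0],rcond=None)[0];print('face x = ',k.round(4),len(P), np.std(A@k-P[:,0]))
m=(abs(V[...,2]+.030)<.0045)&(abs(V[...,1])<.025)&(V[...,0]>-.018)&(V[...,0]<.023)
P=V[m];A=np.c_[P[:,:2],np.ones(len(P))];print(np.linalg.lstsq(A,P[:,2],rcond=None)[0].round(4))
# edges of face in y
for z in (0.0,.08):
    m=(V[...,0]>.015)&(V[...,0]<.036)&(abs(V[...,2]-z)<.006)&(abs(V[...,1])<.033);print(z,V[m][:,1].min(),V[m][:,1].max())
```

```text
face x =  [-0.0012  0.0044  0.026 ] 4905 0.00020062787690660255
[-0.0083 -0.0072 -0.03  ]
0.0 -0.030144707228133557 0.028887352978980173
0.08 -0.029238655976310708 0.02881271179104347
```

Emit:
arm_command(
  delta_pos=[
    [-0.1,0.3,0],
    [-0.1,0.3,1],
    [-0.1,0.3,2],
    [-0.1,0.3,2],
    [-0.1,0.3,2],
  ],
  rot=[
    [0,-0.5,0],
    [0,-0.5,0],
    [0,-0.5,0],
    [0,-0.5,0],
    [0,-0.5,0],
  ],
  claw=[1,1,1,1,1],
)

```text
clock: 27.8
tool_pos: [0.5768, 0.1548, 0.2067]
orientation: [0.037, 0.999, 0.001, 0.003]
ft_force: [-0.1, 0.3, -2.4]
opening: 0.693
```

Run:
```python
from h import *
plan((.5745,.154,.195),85.75)
c,W=wrist('w27.png')
plan((.5745,.154,.195),85.75)
rim(W,.516,.159,.085,.097,.038)
```

```text
at [0.5768 0.1548 0.2067] delta cm [ 0.23 -0.1   1.17] rot deg [ 0.13  0.32 -0.04] t 27.8 j [ 0.26  0.39 -0.01  1.16  0.    0.34] op 0.693 F [-0.1  0.3 -2.4]
at [0.5771 0.155  0.2071] delta cm [ 0.26 -0.12  1.21] rot deg [ 0.15  0.36 -0.03] t 27.85 j [ 0.26  0.39 -0.01  1.16  0.    0.34] op 0.69 F [-0.8  0.2 -3.8]
rim z 0.0924 (array([0.5156, 0.1593, 0.0208]), 4402, array([0.516 , 0.1593]), 0.03) crate [-0.0557  0.0004]
```

View pics/w27.png

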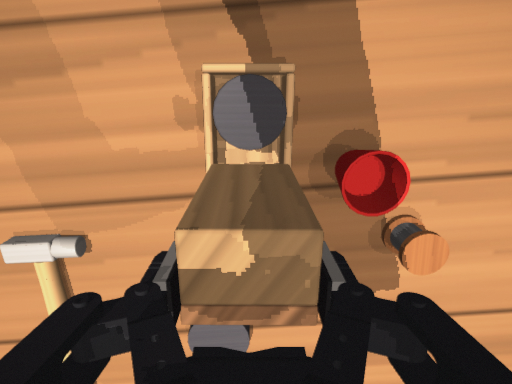

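Emit:
arm_command(
  delta_pos=[
    [0.2,-0.1,0.7],
    [0.2,-0.1,0.7],
    [0.2,-0.1,0.7],
    [0.2,-0.1,0.7],
  ],
  rot=[
    [0,0.3,0],
    [0,0.3,0],
    [0,0.3,0],
    [0,0.3,0],
  ],
  claw=[1,1,1,1],
)

```text
clock: 28.25
tool_pos: [0.5753, 0.1543, 0.2003]
orientation: [0.037, 0.999, 0.001, 0.001]
ft_force: [-0.1, 1.3, -2.7]
opening: 0.689
```

Run:
```python
from h import *
plan((.5745,.154,.17),85.75)
c,W=wrist('w28.png')
c=ctrl.camera('top');save(c,'t28.png');W=cloud(c)
# heights along crate in top view
for nm,x,y,lo,hi in(('blk',.572,.154,.15,.26),('pot',.629,.151,.095,.11),('jar',.516,.159,.085,.105)):
    m=(np.hypot(W[...,0]-x,W[...,1]-y)<.05)&(W[...,2]>lo)&(W[...,2]<hi);print(nm,m.sum())
plan((.5745,.154,.17),85.75)
```

```text
at [0.5753 0.1543 0.2003] delta cm [ 0.08 -0.04  3.03] rot deg [ 0.16  0.1  -0.02] t 28.25 j [ 0.26  0.39 -0.02  1.15  0.    0.34] op 0.689 F [-0.1  1.3 -2.7]
blk 99
pot 64
jar 303
at [0.5753 0.1543 0.2004] delta cm [ 0.09 -0.05  3.04] rot deg [ 0.16  0.1  -0.02] t 28.35 j [ 0.26  0.39 -0.02  1.15  0.    0.34] op 0.688 F [ 0.2  0.1 -3.6]
```

View pics/t28.png

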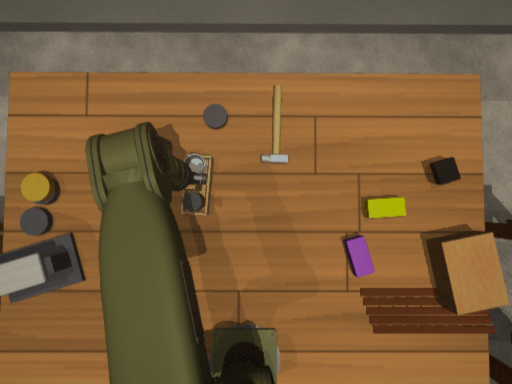

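Emit:
arm_command(
  delta_pos=[
    [0.1,0,0.5],
    [0.1,0,1],
    [0.1,0,1.5],
    [0.1,0,2],
    [0.1,0,2],
  ],
  rot=[
    [0,0.1,0],
    [0,0.1,0],
    [0,0.1,0],
    [0,0.1,0],
    [0,0.1,0],
  ],
  claw=[1,1,1,1,1],
)

```text
clock: 28.85
tool_pos: [0.5735, 0.1542, 0.179]
orientation: [0.037, 0.999, 0.001, -0.001]
ft_force: [-0.3, -0.3, -3.1]
opening: 0.688
```

Run:
```python
from h import *
plan((.5745,.154,.16),85.75)
c,W=wrist('w29.png')
c=ctrl.camera('scene');save(c,'s29.png')
cv2.imwrite('pics/s29c.png',cv2.resize(c['color'][140:260,260:420,::-1],None,fx=4,fy=4,interpolation=cv2.INTER_CUBIC))
```

```text
at [0.5735 0.1542 0.179 ] delta cm [-0.11 -0.02  1.9 ] rot deg [ 0.11 -0.14 -0.02] t 28.85 j [ 0.26  0.4  -0.06  1.11  0.    0.34] op 0.688 F [-0.3 -0.3 -3.1]
```

View pics/w29.png

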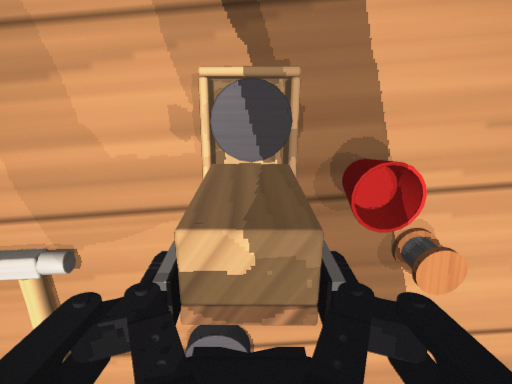

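View pics/s29c.png

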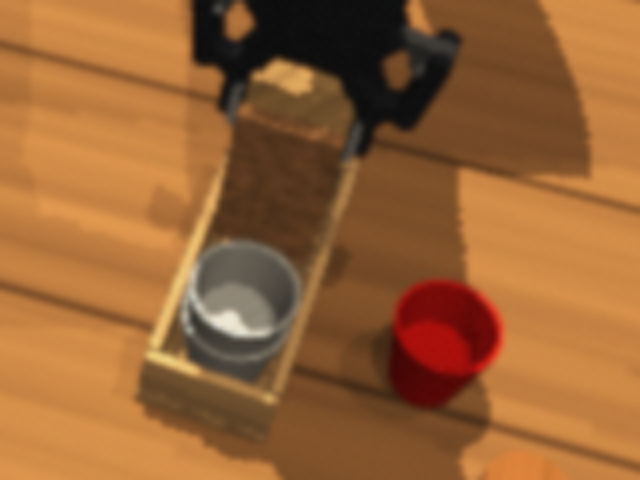

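Emit:
arm_command(
  delta_pos=[
    [-0.1,0,0.5],
    [-0.1,0,1],
    [-0.1,0,1.5],
    [-0.1,0,2],
    [-0.1,0,2],
  ],
  rot=[
    [0,0,0],
    [0,0,0],
    [0,0,0],
    [0,0,0],
    [0,0,0],
  ],
  claw=[1,1,1,1,1],
)

```text
clock: 29.45
tool_pos: [0.5745, 0.1542, 0.1591]
orientation: [0.037, 0.999, 0.001, -0.001]
ft_force: [-0.2, -0.1, -3.3]
opening: 0.69
```

Run:
```python
from h import *
plan((.5745,.154,.1),85.75)
c,W=wrist('w30.png')
rim(W,.516,.159,.085,.097,.038)
```

```text
at [0.5745 0.1542 0.1591] delta cm [-0.02 -0.03  5.91] rot deg [ 0.12 -0.13 -0.02] t 29.45 j [ 0.26  0.42 -0.1   1.06  0.    0.34] op 0.69 F [-0.2 -0.1 -3.3]
rim z 0.0923 (array([0.5166, 0.1593, 0.0212]), 6696, array([0.5203, 0.1588]), 0.0344) crate [-0.0514  0.0002]
```

View pics/w30.png

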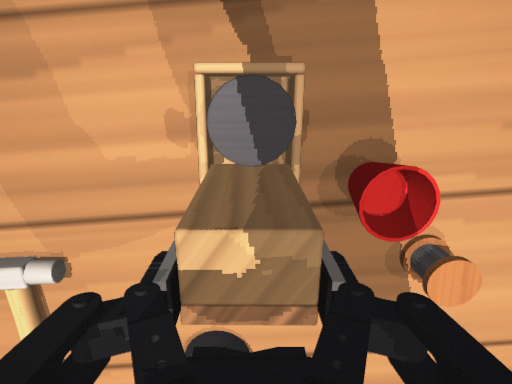

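No contact force. Bottom is now at 70 mm, so down to just over the crate wall next.

Emit:
arm_command(
  delta_pos=[
    [0,0,0.5],
    [0,0,1],
    [0,0,1.5],
    [0,0,2],
    [0,0,2.5],
  ],
  rot=[
    [0,0,0],
    [0,0,0],
    [0,0,0],
    [0,0,0],
    [0,0,0],
  ],
  claw=[1,1,1,1,1],
)

```text
clock: 30.0
tool_pos: [0.5751, 0.1544, 0.1347]
orientation: [0.037, 0.999, 0.001, -0.0]
ft_force: [0.2, 0.9, -2.8]
opening: 0.688
```

Emit:
arm_command(
  delta_pos=[
    [0,0,0.5],
    [0,0,1],
    [0,0,1.5],
    [0,0,2],
    [0,0,2.2],
  ],
  rot=[
    [0,0,0],
    [0,0,0],
    [0,0,0],
    [0,0,0],
    [0,0,0],
  ],
  claw=[1,1,1,1,1],
)

```text
clock: 30.5
tool_pos: [0.5748, 0.1544, 0.1125]
orientation: [0.037, 0.999, 0.001, -0.001]
ft_force: [-0.1, -0.3, -3.2]
opening: 0.689
```

Run:
```python
from h import *
plan((.5745,.154,.0975),85.75)
```

```text
at [0.5748 0.1544 0.1125] delta cm [ 0.03 -0.05  1.5 ] rot deg [ 0.13 -0.07 -0.02] t 30.5 j [ 0.26  0.45 -0.17  0.95  0.    0.34] op 0.689 F [-0.1 -0.3 -3.2]
```

Emit:
arm_command(
  delta_pos=[
    [0,0,0.5],
    [0,0,1],
    [0,0,1.5],
    [0,0,1.7],
    [0,0,1.7],
  ],
  rot=[
    [0,0,0],
    [0,0,0],
    [0,0,0],
    [0,0,0],
    [0,0,0],
  ],
  claw=[1,1,1,1,1],
)

```text
clock: 31.0
tool_pos: [0.5754, 0.1546, 0.0977]
orientation: [0.037, 0.999, 0.001, 0.0]
ft_force: [-3.3, -0.4, 6.9]
opening: 0.69
```

Run:
```python
from h import *
plan((.5745,.154,.0975),85.75)
```

```text
at [0.5754 0.1546 0.0977] delta cm [ 0.08 -0.07  0.02] rot deg [ 0.16  0.05 -0.02] t 31.0 j [ 0.26  0.46 -0.19  0.91  0.    0.34] op 0.69 F [-3.3 -0.4  6.9]
```

Contact with the floor at exactly the expected height. Release and rise.

Emit:
arm_command(
  delta_pos=[
    [0,0,-0.2],
    [0,0,-0.2],
    [0,0,-0.2],
    [0,0,-3],
    [0,0,-7],
  ],
  rot=[
    [0,0,0],
    [0,0,0],
    [0,0,0],
    [0,0,0],
    [0,0,0],
  ],
  claw=[0.3,0,0,0,0],
)

```text
clock: 31.5
tool_pos: [0.5733, 0.1538, 0.1644]
orientation: [0.037, 0.999, 0.0, -0.003]
ft_force: [0.5, 0.2, 0.2]
opening: 1.001
```

Emit:
arm_command(
  delta_pos=[
    [1,0,-5],
    [1,0,-10],
    [1,0,-10],
    [1,0,-10],
  ],
  rot=[
    [0,0,0],
    [0,0,0],
    [0,0,0],
    [0,0,0],
  ],
  claw=[0,0,0,0],
)

```text
clock: 31.9
tool_pos: [0.5666, 0.1552, 0.2681]
orientation: [0.037, 0.999, 0.002, 0.002]
ft_force: [-0.8, 0.3, -0.3]
opening: 1.001
```

Run:
```python
from h import *
c,W=wrist('w31.png');np.save('/tmp/w31.npy',W)
crate(W);rim(W,.629,.151,.096,.11,.042);rim(W,.516,.159,.085,.1,.036)
m=(np.hypot(W[...,0]-.571,W[...,1]-.154)<.06)&(W[...,2]>.117)&(W[...,2]<.14)
P=W[m];print(cv2.minAreaRect(P[:,:2].astype(np.float32)),P[:,2].mean(),incrate(P.mean(0)))
def slope(P):
    return np.linalg.lstsq(np.c_[P[:,:2]-P[:,:2].mean(0),np.ones(len(P))],P[:,2],rcond=None)[0].round(4)
print('block top',slope(P))
m=(np.hypot(W[...,0]-.516,W[...,1]-.159)<.028)&(W[...,2]>.085)&(W[...,2]<.1);print('jar',slope(W[m]))
m=(np.hypot(W[...,0]-.629,W[...,1]-.151)<.036)&(W[...,2]>.097)&(W[...,2]<.11);print('pot',slope(W[m]))
c=ctrl.camera('scene');save(c,'s31.png')
cv2.imwrite('pics/s31c.png',cv2.resize(c['color'][120:260,250:420,::-1],None,fx=4,fy=4,interpolation=cv2.INTER_CUBIC))
plan((.57,.154,.3),85.75)
```

```text
crate extents [-0.0956 -0.043 ] [0.0949 0.0413]
rim z 0.1018 (array([0.6289, 0.1514, 0.0302]), 692, array([0.6299, 0.1515]), 0.0329) crate [0.0585 0.0012]
rim z 0.0924 (array([0.5166, 0.1591, 0.0212]), 2908, array([0.5194, 0.1588]), 0.033) crate [-0.0523  0.0002]
((0.5718144774436951, 0.15493029356002808), (0.06010794639587402, 0.04624024033546448), 85.87059020996094) 0.1271549218851851 [-0.0012  0.0002]
block top [ 0.0348 -0.0033  0.1272]
jar [0.0013 0.     0.0925]
pot [-0.0264  0.      0.1022]
at [0.5648 0.1547 0.265 ] delta cm [-0.52 -0.02 -3.5 ] rot deg [ 0.12 -0.11 -0.02] t 32.0 j [0.27 0.36 0.09 1.3  0.   0.34] op 1.001 F [ 0.2  0.2 -0.4]
```

View pics/w31.png

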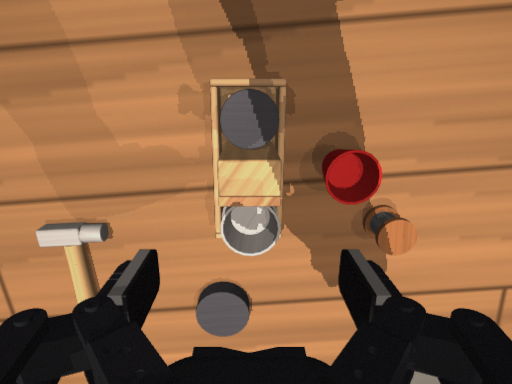

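View pics/s31c.png

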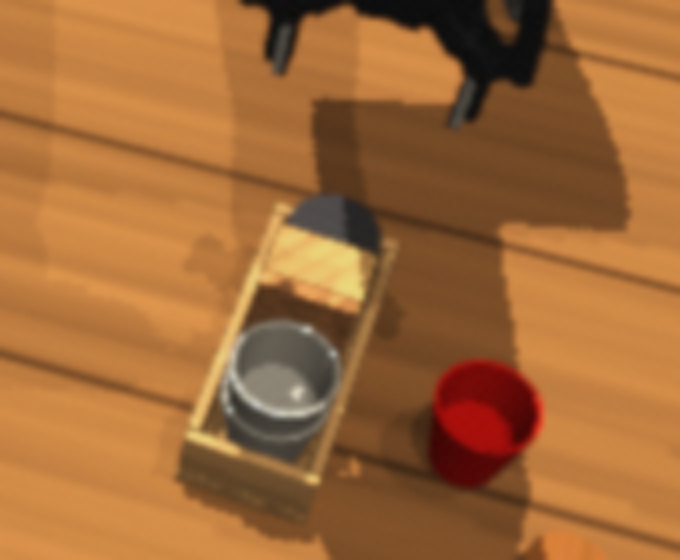

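Run:
```python
from h import *
W=np.load('/tmp/w31.npy')
L=np.array([[*incrate(p),p[2]] for p in W[(np.hypot(W[...,0]-.571,W[...,1]-.154)<.06)&(W[...,2]>.02)&(W[...,2]<.14)]])
T=L[(abs(L[:,0]+.001)<.019)&(abs(L[:,1])<.026)&(L[:,2]>.11)]
print('top',T[:,2].mean(),np.linalg.lstsq(np.c_[T[:,:2],np.ones(len(T))],T[:,2],rcond=None)[0].round(4))
F=L[(abs(L[:,1])<.024)&(L[:,2]>.094)&(L[:,2]<.122)&(L[:,0]<-.015)&(L[:,0]>-.035)]
print('face',len(F),np.linalg.lstsq(np.c_[F[:,1:],np.ones(len(F))],F[:,0],rcond=None)[0].round(4))
m=(np.hypot(W[...,0]-.516,W[...,1]-.159)<.031)&(W[...,2]>.089)&(W[...,2]<.0955);print(circ(W[m]),incrate(circ(W[m])[2]))
```

```text
top 0.12749775227740506 [0.0007 0.0002 0.1275]
face 254 [ 0.0011  0.0183 -0.0245]
(array([0.5158, 0.1592, 0.0209]), 2828, array([0.5162, 0.1592]), 0.0299) [-0.0555  0.0003]
```

Run:
```python
from h import *
print(ctrl.finish_job())
```

```text
the job is handed in; nothing more can be done
None
```

The crate is packed and I handed the job in at about 32 s of the 72 s allowed; `ctrl.finish_job()` gives no verdict, so success is not confirmed.

I slid pot_in to the far end wall, slid the jar to the near end, and nested the loose pot in pot_in. I stood the block up on the bench, gripped it again from above, and lowered it into the gap between the pots and the jar.

**Last checks (positions along the crate are from its centre, away from the robot):**

| Item | Measured | Expected or limit |
|---|---|---|
| Block top height | 127.5 mm | 128 mm |
| Block top slope | under 0.001 rad | 0.1 rad |
| Block centre along crate | −1 mm | ±75 mm |
| Jar along crate | −55.5 mm | ±70 mm |
| Jar top slope | about 0.001 rad | 0.08 rad |
| Nested pots along crate | +58.5 mm | ±70 mm |
| Nested pot rim height | 102 mm | 104 mm |

- **Nesting depth:** the 2 mm shortfall on the rim also showed on pot_in alone before nesting. I take it as a measurement offset; the force contact on lowering also matched full depth.
- **Disagreeing readings:** a plane fitted to the pot rim gave a slope of 0.026 rad, and one fitted to the block's visible side gave 0.018 rad. I did not check the rim figure further. Both are within the limits, and the block's top was level.
- **Not measured at the end:** I did not re-measure the hammer, tin and spool. Nothing came near them, and they showed no visible movement in the last pictures.

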